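# Put the hand tools back in their foam inserts

## Task

The job is finished: lay each of the four hand tools back in the foam insert that is cut to its shape, so that every tool lies flat, all the way down in its own pocket. Lay them in gently, do not drop them, and leave the tape measure and the sanding block where they are.

Things in the scene. Friction and masses are not known exactly. Their poses are not given: they have to be found in the camera images.
- long_spanner_grip (a point): Long steel combination spanner lying flat: 196 mm long, 8 mm high, heads 32 mm (open end) and 26 mm (ring end) wide, shank 13 mm wide and 6 mm thick. The point is the middle of the shank, 4 mm above what it lies on; y runs along the shank to the ring end, z up. Grip it across the shank, along x.
- short_spanner_grip (a point): Short steel combination spanner lying flat: 161 mm long, 8 mm high, heads 26 mm (open end) and 20 mm (ring end) wide, shank 10 mm wide and 6 mm thick. The point is the middle of the shank, 4 mm above what it lies on; y runs along the shank to the ring end, z up. Grip it across the shank, along x.
- combination_pliers_grip (a point): Stout combination pliers lying flat, 148 mm long, 63 mm wide over the handles, 12 mm high, 220 g. The point is at the waist by the joint, 6 mm above what they lie on, 54 mm from the jaw tips; y runs from jaws to handles, z up. Grip them across the waist (along x), 23 mm wide there; they balance 28 mm nearer the handles.
- long_nose_pliers_grip (a point): Long-nosed pliers with thin jaws, lying flat, 178 mm long, 63 mm wide over the handles, 12 mm high, 160 g. The point is at the waist by the joint, 6 mm above what they lie on, 83 mm from the jaw tips; y runs from jaws to handles, z up. Grip them across the waist (along x), 23 mm wide there; they balance 19 mm nearer the handles.
- long_spanner_pocket (a point): Foam insert fixed to the bench, black on yellow, 104 x 228 mm, 30 mm high, with a 10 mm deep pocket (yellow floor at z 20 mm) 208 mm long, cut to the long spanner with 6 to 9 mm to spare all round, and a finger recess 42 mm long, 80 mm across, as deep. Point: where the grip point of the long spanner comes (24 mm up, mid-block); y: along the block, to the slightly narrower ring end.
- short_spanner_pocket (a point): Foam insert fixed to the bench, black on yellow, 104 x 228 mm, 30 mm high, with a 10 mm deep pocket (yellow floor at z 20 mm) 173 mm long, cut to the short spanner with 6 to 9 mm to spare all round, and a finger recess 42 mm long, 80 mm across, as deep. Point: where the grip point of the short spanner comes (24 mm up, mid-block); y: along the block, to the slightly narrower ring end.
- combination_pliers_pocket (a point): Foam insert fixed to the bench, black on yellow, 104 x 228 mm, 30 mm high, with a 10 mm deep pocket (yellow floor at z 20 mm) 160 mm long, cut to the combination pliers with 6 to 9 mm to spare all round, and a finger recess 42 mm long, 80 mm across, as deep. Point: where the grip point of the combination pliers comes (26 mm up, 20 mm off mid-block); y: along the block, to the wide handle end.
- long_nose_pliers_pocket (a point): Foam insert fixed to the bench, black on yellow, 104 x 228 mm, 30 mm high, with a 10 mm deep pocket (yellow floor at z 20 mm) 190 mm long, cut to the long-nosed pliers with 6 to 9 mm to spare all round, and a finger recess 42 mm long, 80 mm across, as deep. Point: where the grip point of the long-nosed pliers comes (26 mm up, 6 mm off mid-block); y: along the block, to the wide handle end.
- tape_measure_center (a point): Tape measure lying behind the work, 75 x 110 mm and 34 mm high; the point is its middle, half-way up. To be left alone.
- sanding_block_center (a point): Orange sanding block lying behind the work, 65 x 100 mm and 27 mm high; the point is its middle, half-way up. To be left alone.

How it is judged:
At the end, for the whole second after the job is handed in: Each of the four tools lies released and at rest in its own pocket: its grip point within 12 mm (seen from above) of the pocket's point and not more than 3 mm above it, its length within 0.2 rad of the pocket's, flat within 0.1 rad (horizontal distance between long_spanner_grip and long_spanner_pocket below 0.012 m and z of long_spanner_grip in the frame of long_spanner_pocket between -0.005 and 0.003 m and angle between the y axis of long_spanner_grip and the y axis of long_spanner_pocket, either way round below 0.2 rad and angle between each of long_spanner_grip, short_spanner_grip, combination_pliers_grip, long_nose_pliers_grip's own z axis and vertical below 0.1 rad and linear speed of each of long_spanner, short_spanner, combination_pliers, long_nose_pliers below 0.02 m/s and horizontal distance between short_spanner_grip and short_spanner_pocket below 0.012 m and z of short_spanner_grip in the frame of short_spanner_pocket between -0.005 and 0.003 m and angle between the y axis of short_spanner_grip and the y axis of short_spanner_pocket, either way round below 0.2 rad and horizontal distance between combination_pliers_grip and combination_pliers_pocket below 0.012 m and z of combination_pliers_grip in the frame of combination_pliers_pocket between -0.005 and 0.003 m and angle between the y axis of combination_pliers_grip and the y axis of combination_pliers_pocket, either way round below 0.2 rad and horizontal distance between long_nose_pliers_grip and long_nose_pliers_pocket below 0.012 m and z of long_nose_pliers_grip in the frame of long_nose_pliers_pocket between -0.005 and 0.003 m and angle between the y axis of long_nose_pliers_grip and the y axis of long_nose_pliers_pocket, either way round below 0.2 rad); the robot touches nothing.
It fails at once if the tape measure or the sanding block moved by more than 3 cm (distance of any of tape_measure_center, sanding_block_center from where it was at the start of the episode above 0.03 m).
It fails at once if a tool dropped or slammed into its insert (faster than 0.8 m/s just over its pocket, as after a free fall of more than 3 cm) ((horizontal distance between long_spanner_grip and long_spanner_pocket below 0.03 m and z of long_spanner_grip in the frame of long_spanner_pocket below 0.05 m and linear speed of long_spanner above 0.8 m/s) or (horizontal distance between short_spanner_grip and short_spanner_pocket below 0.03 m and z of short_spanner_grip in the frame of short_spanner_pocket below 0.05 m and linear speed of short_spanner above 0.8 m/s) or (horizontal distance between combination_pliers_grip and combination_pliers_pocket below 0.03 m and z of combination_pliers_grip in the frame of combination_pliers_pocket below 0.05 m and linear speed of combination_pliers above 0.8 m/s) or (horizontal distance between long_nose_pliers_grip and long_nose_pliers_pocket below 0.03 m and z of long_nose_pliers_grip in the frame of long_nose_pliers_pocket below 0.05 m and linear speed of long_nose_pliers above 0.8 m/s)).
It also fails if it takes over 109 s, if anything falls off the work surface, if the arm or the gripper's body presses on something with over 40 N, if the wrist force passes 120 N, or if a joint passes its speed limit or range.

## Robot

A 7-joint arm with a two-finger parallel gripper is mounted at the origin on a cart in front of the work surface, level with it; the furniture and walls round the work are solid. World frame = base frame: x ahead of the robot, y to its left, z up, the work surface at z = 0. Lengths are in m, angles in rad, forces in N, time in s.
With the tool pointing down it reaches from about 0.4 to 0.85 m from the base axis. Payload 4.5 kg.
Tool frame: the origin (TCP) lies at the very end of the fingers, on their centre line; the grasp point (between the pads) lies 19 mm behind it; z points along the fingers, y is the line along which they close (so a half turn about z gives the same grasp; the last joint's range is limited). The gripper opens to 88 mm and grips with 3 to 60 N. Pads are 18 mm wide; open, the fingers measure 123 mm over their backs; the gripper's body (75 mm by 187 mm) begins 45 mm behind the grasp point.
Start: joints at [1.171, 0.689, -0.195, 1.565, 0.157, 0.902, -0.215], TCP at [0.263, -0.567, 0.213] pointing down, gripper open.
Joint ranges: [-3.01, 3.01], [-0.46, 2.08], [-1.47, 1.51], [0.13, 2.56], [-1, 4.14], [0.04, 2.09], [-2.66, 2.66]. Speed limits (rad/s): [2.57, 2.57, 3.14, 3.14, 3.14, 3.14, 3.14].

## Interface

Orientations are given as a rotation vector (axis times angle).
In Python, from station import env gives the robot as it stands.
- The arm moves only by the shell command python3 -m jog 'ROWS' [FORCE]. ROWS is JSON, one flat list of numbers, 7 for each row, row after row: the shift along the tool's x, y, z in m, then the turn, a rotation vector about the tool's x, y, z in rad, then the opening, from 0 (shut) to 1 (fully open). A call has exactly 5 rows; each row is the pose to reach, as a shift and turn from the pose commanded when the call began, along the tool's axes at that moment; what a row does not reach only later rows make up. A row lasts 1/12 s, in which the tool goes at most 41.7 mm and 7.16 degrees, less where a joint would pass 70% of its speed; a pose out of reach is approached as far as the arm can. A call with a gripper value outside its range is refused whole. The fingers move at their own pace and stop on an object; FORCE is the grip in N (left out, the last holds). Time passes only in rows, so rows that repeat a pose let the fingers close, or fill a call up. It gives the time, the measured TCP pose, the force, the opening and the grip force at its end, in the units of the state.
- env.get_obs(): the state, without advancing time (a new reading comes with each control period).
- env.snapshot(name): name is "scene" or "side" or "wrist"; returns a dict with "frame" (384x512x3 uint8, red, green, blue), "K" (3x3 intrinsics, pixels), "k1" (the pictures are not rectified: a ray, as slopes to the right and down, at radius r is drawn at 1 + k1 r^2 times it, then the intrinsics apply), "view" (4x4, takes a point from world to camera coordinates); the wrist camera has in their place "tool_from_camera" (4x4, takes a point from camera to tool coordinates, whose origin is the TCP and whose axes are the flange's). Camera axes: x right, y down, z forward; pixel columns grow to the right and rows downward; lengths in m; the calibration is good to about 2 mm. A picture is of the moment at which its call begins: read the wrist's pose just before it. There is no depth.
- env.job_done(): hands the job in; it is judged then, once.
The state is a dict: "time": time; "joints": joint angles; "dq": joint speeds; "joint_torque": joint torques, N m; "tool_pos": TCP position; "tcp_rot": TCP orientation; "force": force on the tool from outside, world axes, zero at the start; "torque": the same for the moment, N m; "grip_width": opening from 0.0 (shut) to 1.0 (fully open); "grasp_force": force on a finger pad.
Only numpy, scipy, OpenCV 4.12 (cv2) and the standard library are available. Lean on these libraries where they do the work, as an engineer would, in place of code of your own. Each camera call takes 0.05 s, during which the arm holds its last target. There are 200 camera calls.

## Working session

There is one attempt and no reset: what is moved stays moved. The work goes in short steps, Python scripts to look and compute and a shell command to move; the robot and the scene stay as the last step left them, time stands still between calls to the robot, and variables do not carry over. Pictures are saved under pics/ and viewed, at most 14 in all, crops included, and the job is handed in when it is done.

```bash
mkdir -p pics; ls; python3 - <<'E'
from station import env
import cv2
o=env.get_obs();print({k:o[k] for k in('time','tool_pos','tcp_rot','grip_width','force')})
for n in('scene','side','wrist'):
    s=env.snapshot(n);cv2.imwrite(f'pics/{n}0.png',s['frame'][:,:,::-1])
    print(n,{k:s[k] for k in s if k!='frame'})
E
```

```text
pics
{'time': 0.0, 'tool_pos': array([ 0.26234948, -0.56653393,  0.21252198]), 'tcp_rot': array([-3.06627967e+00, -6.75769849e-01,  8.42697891e-04]), 'grip_width': 1.003657412337241, 'force': array([ 0.07343197,  0.01755808, -0.67755627])}
scene {'K': array([[385.87772674,   0.        , 248.43041856],
       [  0.        , 385.87772674, 186.50842045],
       [  0.        ,   0.        ,   1.        ]]), 'k1': -0.036718957506117846, 'view': array([[-0.58081069, -0.81403233, -0.00321108,  0.33504357],
       [-0.63203373,  0.45343396, -0.62843536,  0.41064845],
       [ 0.51302271, -0.36297247, -0.77785518,  0.86504714],
       [ 0.        ,  0.        ,  0.        ,  1.        ]])}
side {'K': array([[448.66450534,   0.        , 253.55969778],
       [  0.        , 448.66450534, 191.65396736],
       [  0.        ,   0.        ,   1.        ]]), 'k1': -0.1802841757456858, 'view': array([[ 8.83801422e-01, -4.67860647e-01,  1.20869612e-03,
        -5.53347973e-01],
       [-2.30132494e-01, -4.36972914e-01, -8.69536490e-01,
         1.60715801e-01],
       [ 4.07350072e-01,  7.68219426e-01, -4.93867221e-01,
         1.28035663e+00],
       [ 0.00000000e+00,  0.00000000e+00,  0.00000000e+00,
         1.00000000e+00]])}
wrist {'K': array([[314.27939792,   0.        , 256.80669466],
       [  0.        , 314.27939792, 188.00884009],
       [  0.        ,   0.        ,   1.        ]]), 'k1': -0.025436409337722357, 'tool_from_camera': array([[-4.02162622e-04, -9.63132171e-01, -2.69028363e-01,
         6.97685217e-02],
       [ 9.99999919e-01, -3.85663906e-04, -1.14178572e-04,
         2.54541792e-04],
       [ 6.21452648e-06, -2.69028387e-01,  9.63132248e-01,
        -1.70687628e-01],
       [ 0.00000000e+00,  0.00000000e+00,  0.00000000e+00,
         1.00000000e+00]])}
```

View pics/scene0.png

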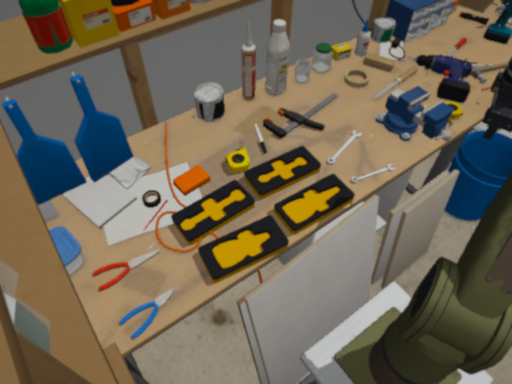

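View pics/side0.png

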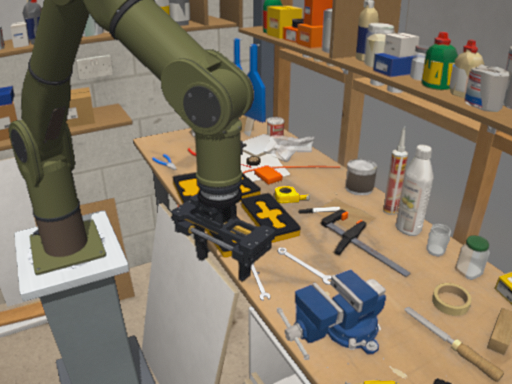

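The scene view shows four inserts at about (213,210), (283,170), (314,202), (243,247). The spanners are at (345,147) and (373,173), the red pliers at (125,265) and the blue pliers at (148,312). Next I'll measure all of them roughly.

```bash
cat > h.py <<'E'
from station import env
import numpy as np, cv2
from scipy.spatial.transform import Rotation as R
def snap(n):
    o=env.get_obs(); s=env.snapshot(n)
    if n=='wrist':
        T=np.eye(4);T[:3,:3]=R.from_rotvec(o['tcp_rot']).as_matrix();T[:3,3]=o['tool_pos']
        s['cam']=T@s['tool_from_camera']
    else: s['cam']=np.linalg.inv(s['view'])
    s['obs']=o; return s
def ray(s,px,z):
    px=np.array(px,float).reshape(-1,1,2)
    u=cv2.undistortPoints(px,s['K'],np.array([s['k1'],0,0,0,0.])).reshape(-1,2)
    d=np.c_[u,np.ones(len(u))]@s['cam'][:3,:3].T; c=s['cam'][:3,3]
    return (c+d*((z-c[2])/d[:,2])[:,None])[:,:2]
def blobs(mask,amin):
    cs,_=cv2.findContours(mask.astype(np.uint8),cv2.RETR_EXTERNAL,cv2.CHAIN_APPROX_NONE)
    return [c for c in cs if cv2.contourArea(c)>amin]
def desc(P):
    r=cv2.minAreaRect((P*1000).astype(np.float32)); b=cv2.boxPoints(r)
    e=[b[1]-b[0],b[2]-b[1]]; l=max(e,key=np.linalg.norm)
    return np.round(np.array(r[0])/1000,4),sorted(np.round(r[1])),round(float(np.degrees(np.arctan2(l[1],l[0]))%180),1)
E
python3 - <<'E'
from h import *
s=snap('scene'); f=s['frame'].astype(int); hsv=cv2.cvtColor(s['frame'],cv2.COLOR_RGB2HSV)
H,S,V=[hsv[:,:,i].astype(int) for i in range(3)]
roi=np.zeros(H.shape,bool);roi[125:345,50:400]=1
def show(n,m,z,a):
    for c in blobs(m&roi,a):
        print(n,cv2.boundingRect(c),*desc(ray(s,c.reshape(-1,2),z)))
show('yel',(abs(H-23)<6)&(S>200)&(V>150),.02,200)
show('blk',(V<60),.03,500)
show('red',((H<6)|(H>174))&(S>150)&(V>90),.006,80)
show('blu',(abs(H-107)<10)&(S>130)&(V>80),.006,80)
show('gry',(S<50)&(V>110),.004,60)
for p in [(345,147),(373,173),(125,265),(148,312)]: print(p,hsv[p[1],p[0]],ray(s,[p],.004))
E
```

```text
yel (213, 231, 56, 37) [0.4532 0.108 ] [np.float64(76.0), np.float64(156.0)] 83.7
yel (181, 190, 64, 40) [0.6041 0.1094] [np.float64(74.0), np.float64(204.0)] 92.7
yel (283, 187, 56, 36) [ 0.455  -0.1483] [np.float64(75.0), np.float64(183.0)] 85.1
yel (259, 158, 47, 24) [ 0.6065 -0.1523] [np.float64(74.0), np.float64(161.0)] 65.8
yel (227, 148, 22, 20) [ 0.73   -0.0655] [np.float64(67.0), np.float64(77.0)] 160.1
blk (199, 216, 89, 63) [0.4476 0.1084] [np.float64(105.0), np.float64(228.0)] 82.8
blk (172, 181, 82, 60) [0.5974 0.1088] [np.float64(105.0), np.float64(228.0)] 91.2
blk (275, 175, 79, 56) [ 0.4498 -0.1449] [np.float64(105.0), np.float64(228.0)] 86.9
blk (245, 147, 75, 48) [ 0.6004 -0.1463] [np.float64(106.0), np.float64(229.0)] 85.4
red (94, 263, 36, 27) [0.5906 0.4291] [np.float64(61.0), np.float64(86.0)] 84.6
blu (120, 302, 38, 36) [0.4417 0.4183] [np.float64(61.0), np.float64(87.0)] 101.3
blu (50, 227, 30, 37) [0.7559 0.4989] [np.float64(53.0), np.float64(129.0)] 0.1
blu (50, 139, 35, 41) [1.0728 0.4151] [np.float64(88.0), np.float64(246.0)] 179.1
blu (75, 125, 57, 45) [1
[... 891 characters left out ...]
200, 9, 20) [0.8926 0.4889] [np.float64(23.0), np.float64(74.0)] 162.5
gry (247, 195, 153, 150) [ 0.2136 -0.0609] [np.float64(265.0), np.float64(563.0)] 94.4
gry (351, 164, 44, 19) [ 0.4352 -0.3848] [np.float64(28.0), np.float64(161.0)] 78.0
gry (169, 162, 34, 44) [0.7502 0.1239] [np.float64(74.0), np.float64(170.0)] 167.7
gry (62, 154, 122, 92) [0.8087 0.2846] [np.float64(283.0), np.float64(315.0)] 10.3
gry (327, 130, 35, 34) [ 0.5786 -0.3948] [np.float64(32.0), np.float64(197.0)] 103.9
(345, 147) [ 15  14 177] [[ 0.57194261 -0.39709692]]
(373, 173) [ 15   3 186] [[ 0.43585652 -0.38760546]]
(125, 265) [  4 220 145] [[0.59519867 0.39184578]]
(148, 312) [ 17  93 148] [[0.44313592 0.39928292]]
```

```bash
python3 - <<'E'
import cv2
f=cv2.imread('pics/scene0.png')
a=cv2.resize(f[130:340,80:400],None,fx=2.5,fy=2.5,interpolation=cv2.INTER_CUBIC)
cv2.imwrite('pics/c1.png',a)
E
```

```text
(no output)
```

View pics/c1.png

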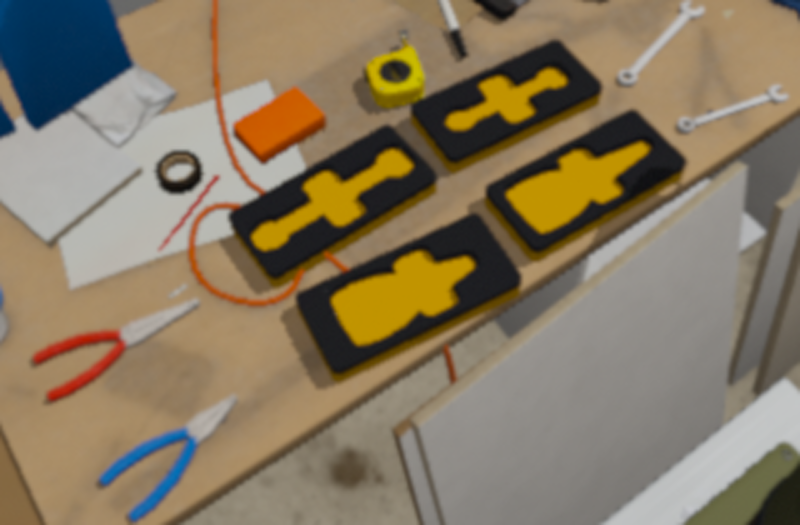

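The crop shows that the spanners' ring ends and the pliers' handles all point towards +y. Red is the long-nosed pair and blue the combination pair. Pockets by size: long spanner (0.597,0.109), short spanner (0.600,-0.146), combination (0.448,0.108), long-nose (0.450,-0.145).

```bash
cat > plan.py <<'E'
# usage: plan.py x y z yawdeg(tool x axis) [more targets]; prints per call: shift xyz, turn z (tool axes)
import sys; from h import *
def plan(targets,o=None):
    o=o or env.get_obs(); p=o['tool_pos']; M=R.from_rotvec(o['tcp_rot'])
    for t in targets:
        c,s=np.cos(np.radians(t[3])),np.sin(np.radians(t[3]))
        G=R.from_matrix(np.array([[c,s,0],[s,-c,0],[0,0,-1]])); q=np.array(t[:3])
        rv=(M.inv()*G).as_rotvec(); n=max(1,int(np.ceil(max(np.linalg.norm(q-p)/.205,np.linalg.norm(rv)/.62))))
        for k in range(n):
            p2=p+(q-p)/n; M2=M*R.from_rotvec(rv/n)
            print('call',np.round(M.inv().apply(p2-p),4),np.round(rv/n,3)); p,M=p2,M2
if __name__=='__main__':
    a=np.array(sys.argv[1:],float).reshape(-1,4); plan(a)
E
python3 plan.py .50 -.39 .25 90
```

```text
call [ 0.1449 -0.0303 -0.0186] [-0.    -0.    -0.568]
call [ 0.0692  0.0262 -0.0093] [-0.    -0.    -0.568]
```

```bash
sed -i 's|        for k in range(n):|        dp=(q-p)/n\n        for k in range(n):|; s|p2=p+(q-p)/n;|p2=p+dp;|' plan.py
python3 -m jog '[0.145,-0.03,-0.019,0,0,-0.568,1, 0.145,-0.03,-0.019,0,0,-0.568,1, 0.145,-0.03,-0.019,0,0,-0.568,1, 0.145,-0.03,-0.019,0,0,-0.568,1, 0.145,-0.03,-0.019,0,0,-0.568,1]' 60
python3 -m jog '[0.138,0.052,-0.019,0,0,-0.568,0.6, 0.138,0.052,-0.019,0,0,-0.568,0.6, 0.138,0.052,-0.019,0,0,-0.568,0.6, 0.138,0.052,-0.019,0,0,-0.568,0.6, 0.138,0.052,-0.019,0,0,-0.568,0.6]'
python3 - <<'E'
from h import *
s=snap('wrist'); print(s['obs']['tool_pos'],s['obs']['joints'])
cv2.imwrite('pics/w1.png',s['frame'][:,:,::-1])
hsv=cv2.cvtColor(s['frame'],cv2.COLOR_RGB2HSV);S,V=hsv[:,:,1],hsv[:,:,2]
for c in blobs((S<50)&(V>110),300): print(cv2.boundingRect(c),*desc(ray(s,c.reshape(-1,2),.005)))
for c in blobs(V<60,2000): print('blk',cv2.boundingRect(c),*desc(ray(s,c.reshape(-1,2),.03)))
E
```

```text
time: 0.62
tool_pos: [0.3894, -0.4731, 0.2335]
tcp_rot: [2.742, 1.531, 0.011]
force: [0.3, 0.7, -0.1]
grip_width: 1.0
grasp_force: 0.0
time: 1.03
tool_pos: [0.5065, -0.3839, 0.2524]
tcp_rot: [2.204, 2.237, 0.011]
force: [0.1, -0.3, 0.8]
grip_width: 0.644
grasp_force: 0.0
[ 0.50651374 -0.38387951  0.25240395] [ 0.85024659  0.69568029 -0.50933092  1.47634966  0.35920936  1.05982129
  0.2798608 ]
(159, 316, 23, 22) [ 0.3755 -0.6595] [np.float64(37.0), np.float64(40.0)] 90.9
(440, 148, 16, 90) [ 0.7779 -0.4366] [np.float64(20.0), np.float64(131.0)] 99.1
(184, 94, 37, 118) [ 0.4344 -0.3848] [np.float64(26.0), np.float64(161.0)] 78.5
(283, 90, 47, 140) [ 0.5774 -0.3937] [np.float64(31.0), np.float64(195.0)] 104.1
(440, 70, 17, 51) [ 0.7556 -0.3013] [np.float64(20.0), np.float64(63.0)] 100.4
(472, 0, 40, 20) [ 0.7962 -0.1936] [np.float64(16.0), np.float64(57.0)] 159.7
(0, 0, 173, 272) [ 0.2683 -0.3741] [np.float64(256.0), np.float64(366.0)] 85.7
(128, 0, 16, 53) [ 0.3577 -0.2283] [np.float64(16.0), np.float64(58.0)] 90.4
blk (0, 223, 512, 161) [ 0.5133 -0.6116] [np.float64(279.0), np.float64(828.0)] 0.4
blk (382, 36, 130, 197) [ 0.7521 -0.3476] [np.float64(130.0), np.float64(249.0)] 69.8
blk (288, 0, 96, 62) [ 0.5956 -0.2314] [np.float64(67.0), np.float64(103.0)] 176.0
```

View pics/w1.png

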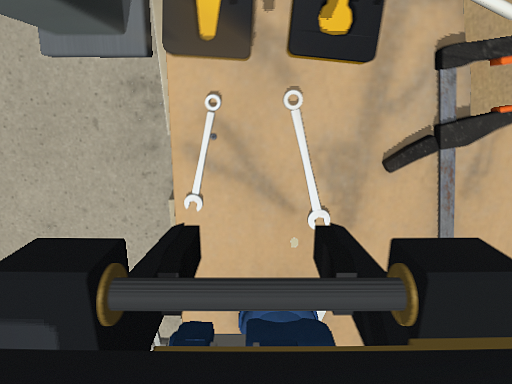

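The wrist view shows both spanners clearly, at (212,150) and (303,155). Their sizes come out right (161x26 and 195x31 mm) and match the scene camera. I'll approach the short spanner.

```bash
python3 plan.py .4344 -.3848 .06 78.5
```

```text
call [ 0.0028 -0.0692  0.1915] [ 0.002 -0.002  0.213]
```

```bash
python3 -m jog '[0.003,-0.069,0.1915,0,0,0.213,0.5, 0.003,-0.069,0.1915,0,0,0.213,0.5, 0.003,-0.069,0.1915,0,0,0.213,0.5, 0.003,-0.069,0.1915,0,0,0.213,0.5, 0.003,-0.069,0.1915,0,0,0.213,0.5]'
python3 -m jog '[0,0,0,0,0,0,0.5, 0,0,0,0,0,0,0.5, 0,0,0,0,0,0,0.5, 0,0,0,0,0,0,0.5, 0,0,0,0,0,0,0.5]'
python3 plan.py .4344 -.3848 .003 78.5
python3 - <<'E'
from h import *
s=snap('wrist')
hsv=cv2.cvtColor(s['frame'],cv2.COLOR_RGB2HSV);S,V=hsv[:,:,1],hsv[:,:,2]
for c in blobs((S<50)&(V>110),300): print(cv2.boundingRect(c),*desc(ray(s,c.reshape(-1,2),.005)))
E
```

```text
time: 1.5
tool_pos: [0.428, -0.3883, 0.0578]
tcp_rot: [-2.449, -1.966, 0.003]
force: [0.1, 0.1, 0.1]
grip_width: 0.503
grasp_force: 0.0
time: 1.92
tool_pos: [0.4333, -0.3886, 0.0621]
tcp_rot: [2.442, 1.968, 0.003]
force: [-0.4, 0.6, 0.4]
grip_width: 0.499
grasp_force: 0.0
call [0.0041 0.     0.0591] [ 0.005  0.002 -0.013]
(170, 311, 68, 36) [ 0.3629 -0.4968] [np.float64(36.0), np.float64(59.0)] 166.6
(0, 296, 27, 53) [ 0.201  -0.4571] [np.float64(13.0), np.float64(54.0)] 78.6
(242, 257, 32, 21) [ 0.4218 -0.4487] [np.float64(18.0), np.float64(25.0)] 167.5
(251, 110, 24, 147) [ 0.4396 -0.3841] [np.float64(16.0), np.float64(114.0)] 76.7
(245, 77, 30, 31) [ 0.4519 -0.3157] [np.float64(20.0), np.float64(20.0)] 32.1
(390, 32, 107, 230) [ 0.5791 -0.3933] [np.float64(24.0), np.float64(195.0)] 105.8
(0, 0, 207, 276) [ 0.312  -0.3279] [np.float64(178.0), np.float64(193.0)] 82.5
```

```bash
python3 -m jog '[0.004,0.002,0.04,0,0,0,0.5, 0.004,0.002,0.055,0,0,0,0.5, 0.004,0.002,0.059,0,0,0,0.5, 0.004,0.002,0.059,0,0,0,0.5, 0.004,0.002,0.059,0,0,0,0.5]'
python3 -m jog '[0,0,0,0,0,0,0, 0,0,0,0,0,0,0, 0,0,0,0,0,0,0, 0,0,0,0,0,0,0, 0,0,0,0,0,0,0]' 60
python3 plan.py .4344 -.3848 .13 88 .60 -.25 .18 88
```

```text
time: 2.38
tool_pos: [0.4345, -0.3847, 0.0019]
tcp_rot: [2.445, 1.97, 0.001]
force: [0.6, 0.1, 0.5]
grip_width: 0.5
grasp_force: 0.0
time: 2.8
tool_pos: [0.4338, -0.3844, 0.0012]
tcp_rot: [2.446, 1.971, 0.0]
force: [-1.2, 1.0, 0.1]
grip_width: 0.145
grasp_force: 0.0
call [-0.0003  0.0008 -0.1288] [ 0.001  0.    -0.179]
call [ 0.0702  0.0804 -0.025 ] [ 0. -0. -0.]
call [ 0.0702  0.0804 -0.025 ] [ 0. -0. -0.]
```

```bash
python3 -m jog '[0,0,0,0,0,0,0, 0,0,0,0,0,0,0, 0,0,0,0,0,0,0, 0,0,-0.01,0,0,0,0, 0,0,-0.03,0,0,0,0]'
python3 -m jog '[0,0,-0.035,0,0,-0.06,0, 0,0,-0.07,0,0,-0.12,0, 0,0,-0.1,0,0,-0.179,0, 0,0,-0.1,0,0,-0.179,0, 0,0,-0.1,0,0,-0.179,0]'
python3 plan.py .60 -.25 .18 88
```

```text
time: 3.22
tool_pos: [0.4323, -0.3831, 0.0298]
tcp_rot: [-2.442, -1.969, 0.002]
force: [-0.2, 0.3, -1.1]
grip_width: 0.004
grasp_force: 0.0
time: 3.63
tool_pos: [0.4346, -0.385, 0.1331]
tcp_rot: [2.258, 2.178, 0.001]
force: [0.4, -1.1, -1.3]
grip_width: 0.008
grasp_force: 0.0
call [ 0.0704  0.0803 -0.0234] [ 0.002  0.001 -0.001]
call [ 0.0704  0.0803 -0.0234] [ 0.002  0.001 -0.001]
```

The fingers closed on nothing, so I'll look.

```bash
python3 - <<'E'
from h import *
s=snap('wrist'); print(s['obs']['tool_pos'])
cv2.imwrite('pics/w2.png',s['frame'][:,:,::-1])
hsv=cv2.cvtColor(s['frame'],cv2.COLOR_RGB2HSV);S,V=hsv[:,:,1],hsv[:,:,2]
for c in blobs((S<50)&(V>110),200): print(cv2.boundingRect(c),*desc(ray(s,c.reshape(-1,2),.005)))
E
```

```text
[ 0.43457445 -0.38499488  0.13308241]
(402, 296, 110, 14) [ 0.6561 -0.5419] [np.float64(16.0), np.float64(126.0)] 177.7
(5, 296, 115, 53) [ 0.2073 -0.551 ] [np.float64(71.0), np.float64(126.0)] 178.7
(242, 112, 34, 114) [ 0.4396 -0.3837] [np.float64(17.0), np.float64(114.0)] 76.8
(261, 88, 22, 23) [ 0.4517 -0.3156] [np.float64(19.0), np.float64(19.0)] 88.0
(369, 76, 60, 189) [ 0.5742 -0.3942] [np.float64(33.0), np.float64(195.0)] 105.9
(0, 0, 216, 277) [ 0.2747 -0.3598] [np.float64(238.0), np.float64(265.0)] 88.3
```

View pics/w2.png

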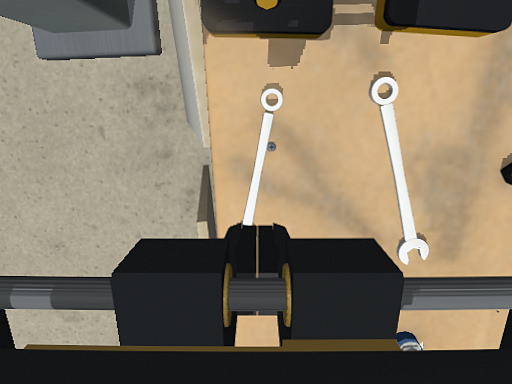

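The wrist view shows the spanner untouched, with its shank at about (260,165). The fingers must have closed above it, so I'll go lower and feel for the surface.

```bash
python3 -m jog '[0,0,0.035,0,0,0.1,0.4, 0,0,0.07,0,0,0.179,0.4, 0,0,0.1,0,0,0.179,0.4, 0,0,0.12,0,0,0.179,0.4, 0,0,0.128,0,0,0.179,0.4]'
python3 -m jog '[0,0,0.001,0,0,0,0.4, 0,0,0.001,0,0,0,0.4, 0,0,0.002,0,0,0,0.4, 0,0,0.003,0,0,0,0.4, 0,0,0.003,0,0,0,0.4]'
python3 - <<'E'
from h import *
s=snap('side'); o=s['obs'];print(o['tool_pos'],o['force'])
c=s['view']@np.r_[o['tool_pos'],1];print(s['K']@c[:3]/c[2])
x,y=(s['K']@c[:3]/c[2])[:2].astype(int)
im=s['frame'][max(0,y-60):y+60,x-80:x+80,::-1]
cv2.imwrite('pics/s2.png',cv2.resize(im,None,fx=5,fy=5,interpolation=cv2.INTER_CUBIC))
E
```

```text
time: 4.1
tool_pos: [0.4306, -0.382, -0.0015]
tcp_rot: [-2.44, -1.967, 0.004]
force: [-0.1, -0.6, 0.4]
grip_width: 0.361
grasp_force: 0.0
time: 4.52
tool_pos: [0.4342, -0.3847, 0.0008]
tcp_rot: [2.445, 1.97, 0.001]
force: [-0.3, 0.6, -0.4]
grip_width: 0.404
grasp_force: 0.0
[ 0.43421533 -0.3846988   0.00084286] [-0.25650203  0.61307342 -0.38595939]
[257.57721636 279.8035297    1.        ]
```

View pics/s2.png

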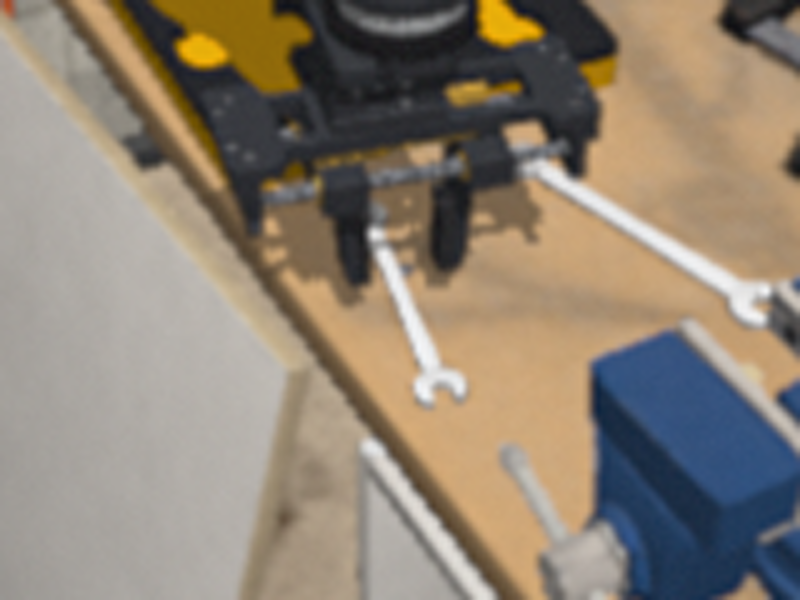

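The fingers straddle the shank, with tips at (355,278) and (447,265) in the crop, and there is no contact force yet. I'll creep down to the surface.

```bash
for i in 1; do python3 -m jog '[0,0,0.001,0,0,0,0.4, 0,0,0.001,0,0,0,0.4, 0,0,0.002,0,0,0,0.4, 0,0,0.002,0,0,0,0.4, 0,0,0.002,0,0,0,0.4]'; python3 -m jog '[0,0,0.001,0,0,0,0.4, 0,0,0.001,0,0,0,0.4, 0,0,0.002,0,0,0,0.4, 0,0,0.002,0,0,0,0.4, 0,0,0.002,0,0,0,0.4]'; done
```

```text
time: 4.98
tool_pos: [0.4336, -0.3841, -0.0022]
tcp_rot: [-2.446, -1.971, 0.0]
force: [0.6, 0.1, 0.6]
grip_width: 0.401
grasp_force: 0.0
time: 5.4
tool_pos: [0.4336, -0.3842, -0.0042]
tcp_rot: [-2.446, -1.971, 0.0]
force: [-0.1, -0.5, -0.2]
grip_width: 0.401
grasp_force: 0.0
```

```bash
python3 -m jog '[0,0,0.001,0,0,0,0.4, 0,0,0.001,0,0,0,0.4, 0,0,0.002,0,0,0,0.4, 0,0,0.002,0,0,0,0.4, 0,0,0.002,0,0,0,0.4]'; python3 -m jog '[0,0,0.001,0,0,0,0.4, 0,0,0.001,0,0,0,0.4, 0,0,0.002,0,0,0,0.4, 0,0,0.002,0,0,0,0.4, 0,0,0.002,0,0,0,0.4]'
```

```text
time: 5.82
tool_pos: [0.4336, -0.3841, -0.0062]
tcp_rot: [-2.446, -1.972, 0.0]
force: [-0.4, 0.4, 0.3]
grip_width: 0.402
grasp_force: 0.0
time: 6.23
tool_pos: [0.4336, -0.3841, -0.0082]
tcp_rot: [-2.446, -1.972, 0.0]
force: [0.1, -0.6, 0.8]
grip_width: 0.404
grasp_force: 0.0
```

```bash
python3 -m jog '[0,0,0.001,0,0,0,0.4, 0,0,0.001,0,0,0,0.4, 0,0,0.002,0,0,0,0.4, 0,0,0.002,0,0,0,0.4, 0,0,0.002,0,0,0,0.4]'; python3 -m jog '[0,0,0.001,0,0,0,0.4, 0,0,0.001,0,0,0,0.4, 0,0,0.002,0,0,0,0.4, 0,0,0.002,0,0,0,0.4, 0,0,0.002,0,0,0,0.4]'
```

```text
time: 6.65
tool_pos: [0.4336, -0.3841, -0.0102]
tcp_rot: [-2.446, -1.972, 0.0]
force: [0.0, 0.4, -0.3]
grip_width: 0.404
grasp_force: 0.0
time: 7.07
tool_pos: [0.4336, -0.3842, -0.0122]
tcp_rot: [-2.446, -1.971, 0.0]
force: [-0.8, -0.3, 0.3]
grip_width: 0.393
grasp_force: 0.0
```

```bash
python3 -m jog '[0,0,0.001,0,0,0,0.4, 0,0,0.001,0,0,0,0.4, 0,0,0.002,0,0,0,0.4, 0,0,0.002,0,0,0,0.4, 0,0,0.002,0,0,0,0.4]'; python3 -m jog '[0,0,0,0,0,0,0, 0,0,0,0,0,0,0, 0,0,0,0,0,0,0, 0,0,0,0,0,0,0, 0,0,0,0,0,0,0]' 20
python3 - <<'E'
from h import *
s=snap('side'); o=s['obs'];print(o['tool_pos'],o['force'],o['grip_width'],o['grasp_force'])
cv2.imwrite('pics/s3.png',cv2.resize(s['frame'][215:335,175:335,::-1],None,fx=5,fy=5,interpolation=cv2.INTER_CUBIC))
E
```

```text
time: 7.48
tool_pos: [0.4336, -0.3841, -0.0142]
tcp_rot: [-2.446, -1.972, 0.0]
force: [0.5, 0.2, 0.1]
grip_width: 0.398
grasp_force: 0.0
time: 7.9
tool_pos: [0.4337, -0.3842, -0.0142]
tcp_rot: [2.446, 1.971, 0.0]
force: [0.1, -0.2, -0.5]
grip_width: 0.046
grasp_force: 0.0
[ 0.43367706 -0.38417931 -0.01415176] [ 0.05924573 -0.22331544 -0.45942801] 0.0458391836396126 0.0
```

View pics/s3.png

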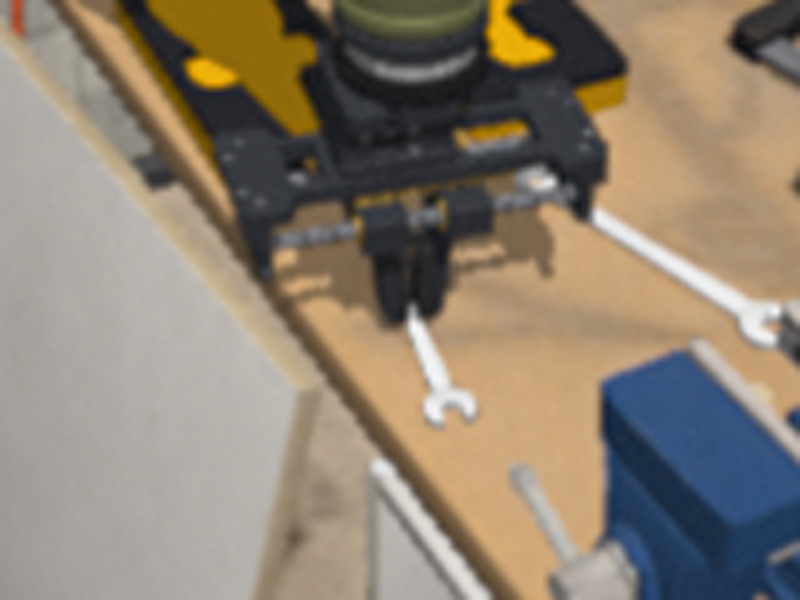

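The closed tips appear at about pixel (257,279), roughly 19 mm above where the reported TCP projects. So the real fingertips sit about 2 cm higher than the state says. I'll open and feel for the bench further down.

```bash
python3 -m jog '[0,0,0,0,0,0,0.3, 0,0,0,0,0,0,0.3, 0,0,0,0,0,0,0.3, 0,0,0,0,0,0,0.3, 0,0,0,0,0,0,0.3]'; for i in 1; do python3 -m jog '[0,0,0.001,0,0,0,0.3, 0,0,0.001,0,0,0,0.3, 0,0,0.002,0,0,0,0.3, 0,0,0.002,0,0,0,0.3, 0,0,0.002,0,0,0,0.3]';python3 -m jog '[0,0,0.001,0,0,0,0.3, 0,0,0.001,0,0,0,0.3, 0,0,0.002,0,0,0,0.3, 0,0,0.002,0,0,0,0.3, 0,0,0.002,0,0,0,0.3]'; done
```

```text
time: 8.37
tool_pos: [0.4337, -0.3841, -0.0142]
tcp_rot: [2.446, 1.972, -0.0]
force: [0.7, 0.3, 1.1]
grip_width: 0.296
grasp_force: 0.0
time: 8.78
tool_pos: [0.4336, -0.3841, -0.0162]
tcp_rot: [-2.446, -1.972, 0.0]
force: [-1.0, -0.2, 0.3]
grip_width: 0.3
grasp_force: 0.0
time: 9.2
tool_pos: [0.4336, -0.3842, -0.0182]
tcp_rot: [-2.446, -1.972, 0.0]
force: [-0.4, -0.4, 0.2]
grip_width: 0.3
grasp_force: 0.0
```

```bash
python3 -m jog '[0,0,0.001,0,0,0,0.3, 0,0,0.001,0,0,0,0.3, 0,0,0.002,0,0,0,0.3, 0,0,0.002,0,0,0,0.3, 0,0,0.002,0,0,0,0.3]';python3 -m jog '[0,0,0.0005,0,0,0,0.3, 0,0,0.001,0,0,0,0.3, 0,0,0.001,0,0,0,0.3, 0,0,0.0015,0,0,0,0.3, 0,0,0.0015,0,0,0,0.3]'
```

```text
time: 9.62
tool_pos: [0.4336, -0.3841, -0.0202]
tcp_rot: [-2.446, -1.972, 0.0]
force: [0.0, 0.7, 0.6]
grip_width: 0.301
grasp_force: 0.0
time: 10.03
tool_pos: [0.4336, -0.3842, -0.0217]
tcp_rot: [-2.446, -1.971, 0.0]
force: [-0.1, -0.2, -0.3]
grip_width: 0.3
grasp_force: 0.0
```

```bash
python3 -m jog '[0,0,0.0005,0,0,0,0.3, 0,0,0.001,0,0,0,0.3, 0,0,0.001,0,0,0,0.3, 0,0,0.0015,0,0,0,0.3, 0,0,0.0015,0,0,0,0.3]';python3 -m jog '[0,0,0,0,0,0,0, 0,0,0,0,0,0,0, 0,0,0,0,0,0,0, 0,0,0,0,0,0,0, 0,0,0,0,0,0,0]' 60
```

```text
time: 10.45
tool_pos: [0.4337, -0.3841, -0.0232]
tcp_rot: [2.446, 1.971, 0.0]
force: [-0.1, 0.2, 0.3]
grip_width: 0.299
grasp_force: 0.0
time: 10.87
tool_pos: [0.4338, -0.3842, -0.0231]
tcp_rot: [2.446, 1.971, 0.0]
force: [0.3, -0.2, 0.5]
grip_width: 0.106
grasp_force: 60.0
```

It gripped at 9.3 mm with 60 N. The real fingertip offset is about 24 mm, so placing will be at reported z ≈ -0.003. Next I'll lift and move to look at the two -y inserts.

```bash
python3 -m jog '[0,0,-0.01,0,0,0,0, 0,0,-0.03,0,0,0,0, 0,0,-0.06,0,0,0,0, 0,0,-0.09,0,0,0,0, 0,0,-0.11,0,0,0,0]'; python3 plan.py .53 -.20 .28 86.5
```

```text
time: 11.28
tool_pos: [0.4342, -0.3845, 0.0899]
tcp_rot: [2.444, 1.97, 0.001]
force: [-0.4, -0.6, -1.9]
grip_width: 0.099
grasp_force: 60.0
call [ 0.1002  0.0274 -0.0951] [ 0.001  0.001 -0.076]
call [ 0.0979  0.0349 -0.0951] [ 0.001  0.001 -0.076]
```

```bash
python3 -m jog '[0.025,0.007,-0.024,0,0,-0.02,0, 0.05,0.014,-0.048,0,0,-0.04,0, 0.075,0.021,-0.072,0,0,-0.06,0, 0.1,0.027,-0.095,0,0,-0.076,0, 0.1,0.027,-0.095,0,0,-0.076,0]'; python3 -m jog '[0.025,0.009,-0.024,0,0,-0.02,0, 0.05,0.018,-0.048,0,0,-0.04,0, 0.075,0.027,-0.072,0,0,-0.06,0, 0.098,0.035,-0.095,0,0,-0.076,0, 0.098,0.035,-0.095,0,0,-0.076,0]'
cat > look.py <<'E'
import sys; from h import *
s=snap('wrist'); print(s['obs']['tool_pos'],R.from_rotvec(s['obs']['tcp_rot']).as_matrix()[:,0].round(4))
cv2.imwrite(sys.argv[1],s['frame'][:,:,::-1])
hsv=cv2.cvtColor(s['frame'],cv2.COLOR_RGB2HSV);H,S,V=[hsv[:,:,i].astype(int) for i in range(3)]
for n,m,z,a in [('blk',V<60,.03,1500),('yel',(abs(H-23)<6)&(S>200)&(V>120),.02,500),('gry',(S<50)&(V>110),.005,200),('red',((H<6)|(H>174))&(S>150)&(V>90),.006,100),('blu',(abs(H-107)<10)&(S>130)&(V>80),.006,100)]:
    for c in blobs(m,a):
        P=ray(s,c.reshape(-1,2),z); print(n,cv2.boundingRect(c),*desc(P),'ymin/max',P[:,1].min().round(3),P[:,1].max().round(3))
E
python3 look.py pics/w3.png
```

```text
time: 11.7
tool_pos: [0.4874, -0.2862, 0.1873]
tcp_rot: [2.355, 2.07, 0.013]
force: [0.8, 0.9, -0.4]
grip_width: 0.101
grasp_force: 60.0
time: 12.12
tool_pos: [0.5345, -0.1937, 0.2821]
tcp_rot: [2.275, 2.157, 0.015]
force: [0.8, 0.4, -0.4]
grip_width: 0.103
grasp_force: 60.0
[ 0.53445175 -0.19368532  0.28205515] [0.0532 0.9986 0.0026]
blk (0, 309, 512, 75) [ 0.524 -0.518] [np.float64(154.0), np.float64(892.0)] 176.3 ymin/max -0.624 -0.418
blk (0, 223, 512, 123) [ 0.5285 -0.4012] [np.float64(214.0), np.float64(792.0)] 176.6 ymin/max -0.512 -0.292
blk (266, 115, 74, 86) [ 0.6005 -0.2047] [np.float64(100.0), np.float64(117.0)] 86.5 ymin/max -0.266 -0.144
blk (148, 50, 85, 155) [ 0.4538 -0.1595] [np.float64(104.0), np.float64(203.0)] 87.0 ymin/max -0.263 -0.056
blk (270, 24, 82, 75) [ 0.6101 -0.0803] [np.float64(85.0), np.float64(102.0)] 175.2 ymin/max -0.127 -0.035
blk (0, 0, 123, 113) [ 0.2847 -0.0535] [np.float64(132.0), np.float64(164.0)] 179.6 ymin/max -0.12 0.013
yel (274, 118, 59, 63) [ 0.5965 -0.1954] [np.float64(81.0), np.float64(82.0)] 80.3 ymin/max -0.237 -0.148
gry (488, 314,
[... 239 characters left out ...]
np.float64(25.0), np.float64(162.0)] 175.7 ymin/max -0.486 -0.451
gry (4, 295, 98, 55) [ 0.1767 -0.466 ] [np.float64(109.0), np.float64(155.0)] 177.5 ymin/max -0.519 -0.409
gry (394, 197, 17, 41) [ 0.7553 -0.308 ] [np.float64(21.0), np.float64(64.0)] 98.9 ymin/max -0.341 -0.276
gry (404, 128, 60, 28) [ 0.7955 -0.1947] [np.float64(16.0), np.float64(93.0)] 159.3 ymin/max -0.216 -0.173
gry (246, 125, 34, 153) [ 0.5431 -0.2778] [np.float64(49.0), np.float64(240.0)] 87.3 ymin/max -0.398 -0.158
gry (233, 73, 47, 49) [ 0.541 -0.12 ] [np.float64(63.0), np.float64(63.0)] 42.2 ymin/max -0.152 -0.088
gry (0, 0, 168, 277) [ 0.2633 -0.1822] [np.float64(277.0), np.float64(399.0)] 86.2 ymin/max -0.38 0.016
```

View pics/w3.png

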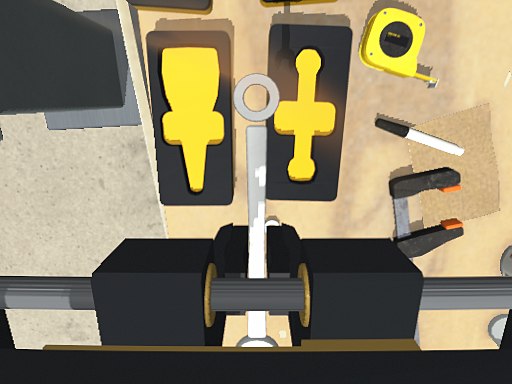

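The picture shows the spanner held straight with its ring at (256,97). The short pocket spans (308,60) to (300,170) and its narrower end also points +y. I'll compute the offset in the hand and the block's pose.

```bash
python3 - <<'E'
from h import *
s=snap('wrist');o=s['obs'];M=R.from_rotvec(o['tcp_rot']);print(o['tool_pos'])
hsv=cv2.cvtColor(s['frame'],cv2.COLOR_RGB2HSV);H,S,V=[hsv[:,:,i].astype(int) for i in range(3)]
roi=np.zeros(H.shape,bool);roi[20:204,245:356]=1
P=np.vstack([ray(s,c.reshape(-1,2),.03) for c in blobs((V<60)&roi,1000)]);print('blk',desc(P))
z=o['tool_pos'][2]+.027
for c in blobs((S<50)&(V>110),200):
    b=cv2.boundingRect(c)
    if 220<b[0]<260 and b[1]<130:
        P=ray(s,c.reshape(-1,2),z); T=M.inv().apply(np.c_[P,np.full(len(P),z)]-o['tool_pos'])
        print('held',b,T.min(0).round(4),T.max(0).round(4),desc(T[:,:2]))
E
```

```text
[ 0.53186336 -0.19693667  0.27960122]
blk (array([ 0.6039, -0.1501]), [np.float64(102.0), np.float64(225.0)], 85.1)
held (246, 126, 21, 152) [-0.0187 -0.0042 -0.027 ] [ 0.058   0.005  -0.0269] (array([0.0197, 0.0005]), [np.float64(9.0), np.float64(77.0)], 179.7)
held (233, 74, 47, 48) [ 0.0602 -0.0098 -0.027 ] [ 0.0802  0.0105 -0.0269] (array([0.0702, 0.0004]), [np.float64(20.0), np.float64(20.0)], 90.0)
```

The in-hand offset is under 1 mm. Now I'll hover over the short pocket.

```bash
python3 plan.py .602 -.148 .12 85.3 .602 -.148 .035 85.3
```

```text
call [0.0558 0.069  0.1577] [0.001 0.001 0.022]
call [ 0.    -0.     0.085] [ 0.  0. -0.]
```

```bash
python3 -m jog '[0.014,0.018,0.038,0,0,0,0, 0.028,0.035,0.076,0,0,0,0, 0.042,0.052,0.114,0,0,0.02,0, 0.056,0.069,0.15,0,0,0.022,0, 0.056,0.069,0.1577,0,0,0.022,0]'; python3 -m jog '[0,0,0.025,0,0,0,0, 0,0,0.05,0,0,0,0, 0,0,0.075,0,0,0,0, 0,0,0.085,0,0,0,0, 0,0,0.085,0,0,0,0]'
python3 look.py pics/w4.png | egrep -v 'red|blu'; python3 plan.py .602 -.148 -.003 85.3
```

```text
time: 12.63
tool_pos: [0.5998, -0.1465, 0.1132]
tcp_rot: [-2.306, -2.124, 0.006]
force: [0.1, 0.7, 0.5]
grip_width: 0.1
grasp_force: 60.0
time: 13.05
tool_pos: [0.5984, -0.1501, 0.0316]
tcp_rot: [-2.312, -2.122, 0.008]
force: [0.2, -0.1, -0.8]
grip_width: 0.099
grasp_force: 60.0
[ 0.59840888 -0.15010444  0.0315845 ] [ 0.0855  0.9963 -0.0013]
blk (0, 309, 512, 75) [ 0.5888 -0.2416] [np.float64(63.0), np.float64(365.0)] 175.5 ymin/max -0.287 -0.197
blk (0, 6, 512, 340) [ 0.5979 -0.1367] [np.float64(202.0), np.float64(323.0)] 175.7 ymin/max -0.241 -0.034
blk (439, 0, 73, 79) [ 0.7173 -0.0619] [np.float64(33.0), np.float64(43.0)] 141.4 ymin/max -0.079 -0.041
yel (34, 310, 33, 35) [ 0.4477 -0.2216] [np.float64(21.0), np.float64(29.0)] 83.3 ymin/max -0.236 -0.206
yel (247, 110, 88, 129) [ 0.6237 -0.1281] [np.float64(44.0), np.float64(82.0)] 95.2 ymin/max -0.168 -0.087
yel (0, 72, 92, 205) [ 0.4736 -0.1205] [np.float64(60.0), np.float64(133.0)] 72.4 ymin/max -0.182 -0.053
yel (385, 0, 123, 119) [ 0.7168 -0.068 ] [np.float64(52.0), np.float64(80.0)] 161.4 ymin/max -0.102 -0.037
gry (236, 311, 41, 36) [ 0.59   -0.2454] [np.float64(31.0), np.float64(32.0)] 85.4 ymin/max -0.262 -0.229
gry (419, 295, 93, 15) [ 0.7463 -0.236 ] [np.float64(12.0), np.float64(69.0)] 175.3 ymin/max -0.244 -0.227
gry (7, 295, 63, 15) [ 0.4301 -0.2101] [np.float64(12.0), np.float64(46.0)] 176.2 ymin/max -0.218 -0.203
gry (486, 221, 26, 28) [ 0.7658 -0.1838] [np.float64(15.0), np.float64(21.0)] 158.9 ymin/max -0.194 -0.173
gry (246, 126, 21, 153) [ 0.5982 -0.1493] [np.float64(13.0), np.float64(106.0)] 84.7 ymin/max -0.202 -0.096
gry (233, 73, 47, 49) [ 0.6045 -0.0794] [np.float64(28.0), np.float64(28.0)] 130.4 ymin/max -0.093 -0.066
call [0.002  0.0018 0.0364] [-0.003  0.001 -0.003]
```

View pics/w4.png

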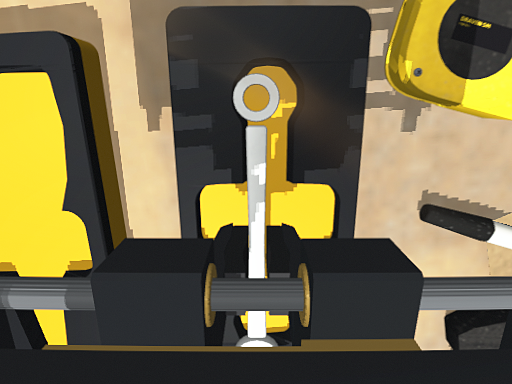

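The picture shows the block's top edges at columns 168 and 363, its end at row 6, and the pocket's ring end around (272,90). I'll let the arm settle and measure the edges.

```bash
python3 -m jog '[0,0,0,0,0,0,0, 0,0,0,0,0,0,0, 0,0,0,0,0,0,0, 0,0,0,0,0,0,0, 0,0,0,0,0,0,0]'|head -2
cat > edge.py <<'E'
# block seen from the hover: long edges and far end of the black top -> centre, yaw
import sys; from h import *
def edge(L):
    s=snap('wrist');o=s['obs'];V=s['frame'].max(2); print(o['tool_pos'],o['joints'][6])
    m=(V<60).astype(np.uint8); rows=range(40,200,8); l=[];r=[]
    for y in rows:
        x=np.flatnonzero(m[y]); g=np.split(x,np.flatnonzero(np.diff(x)>110)+1)
        g=[k for k in g if k.min()<L<k.max() or (k.min()<L and k.max()>L)]
        if g: l.append((g[0].min(),y)); r.append((g[0].max(),y))
    top=[(x,np.flatnonzero(m[:,x])[0]) for x in range(L-40,L+60,10)]
    l,r,t=[ray(s,a,.03) for a in (l,r,top)]
    f=[np.polyfit(a[:,1],a[:,0],1) for a in (l,r)]
    for a in f: print('yaw',90-np.degrees(np.arctan(a[0])))
    print('width',np.median(r[:,0]-l[:,0]))
    k=np.mean([a[0] for a in f]); u=np.array([k,1])/np.hypot(k,1); v=np.array([u[1],-u[0]])
    e=np.median(t@u); w=(np.median(l@v)+np.median(r@v))/2
    print('centre',u*(e-.114)+v*w)
    return s
if __name__=='__main__': edge(int(sys.argv[1]))
E
python3 edge.py 265
```

```text
time: 13.52
tool_pos: [0.6022, -0.1484, 0.0349]
[ 0.60221113 -0.14843421  0.0349388 ] -0.361025380041856
yaw 90.12582096936934
yaw 38.211387424862394
width 0.16396504529078249
centre [ 0.55688416 -0.13255218]
```

```bash
sed -i 's|def edge(L):|def edge(L,a=140,b=385):|; s|m=(V<60).astype(np.uint8);|m=(V<60).astype(np.uint8); m[:,:a]=0; m[:,b:]=0; m=cv2.morphologyEx(m,cv2.MORPH_OPEN,np.ones((5,5)));|; s|x=np.flatnonzero(m\[y\]).*|x=np.flatnonzero(m[y]); g=[x]|; s|        g=\[k for.*||; s|edge(int(sys.argv\[1\]))|edge(*map(int,sys.argv[1:]))|; s|width.,|width,l,r px0",l[0],r[0],l[-1],r[-1],top[0]); l,r,t=[ray(s,a,.03) for a in (l,r,top)]; print("width",|' edge.py
sed -i 's|    l,r,t=\[ray(s,a,.03) for a in (l,r,top)\]$|    print("px",l[0],r[0],l[-1],r[-1],top[0],top[-1]); l,r,t=[ray(s,a,.03) for a in (l,r,top)]|; s|.*print(.width.*|    print("width",np.median(r[:,0]-l[:,0]))|' edge.py; python3 edge.py 265
```

```text
[ 0.60210224 -0.14838217  0.03473594] -0.36103076143063734
px (np.int64(182), 40) (np.int64(360), 40) (np.int64(173), 192) (np.int64(348), 192) (225, np.int64(13)) (315, np.int64(12))
yaw 80.71103918317658
yaw 84.89178619064438
width 0.10110685519286222
centre [ 0.60240131 -0.14979981]
```

The centre agrees within 1.5 mm, so I'll lower gently.

```bash
python3 -m jog '[-0.001,0,0.008,0,0,0,0, -0.001,0,0.016,0,0,0,0, -0.001,0,0.024,0,0,0,0, -0.001,0,0.03,0,0,0,0, -0.001,0,0.033,0,0,0,0]'
python3 -m jog '[0,0,0.001,0,0,0,0, 0,0,0.002,0,0,0,0, 0,0,0.003,0,0,0,0, 0,0,0.004,0,0,0,0, 0,0,0.004,0,0,0,0]'
```

```text
time: 14.03
tool_pos: [0.6007, -0.1491, -0.0005]
tcp_rot: [-2.311, -2.125, 0.002]
force: [0.0, -1.0, -0.8]
grip_width: 0.104
grasp_force: 60.0
time: 14.45
tool_pos: [0.6018, -0.1493, -0.0028]
tcp_rot: [2.313, 2.126, 0.0]
force: [-0.2, -0.1, -1.0]
grip_width: 0.096
grasp_force: 60.0
```

```bash
python3 -m jog '[0,0,0.001,0,0,0,0, 0,0,0.001,0,0,0,0, 0,0,0.001,0,0,0,0, 0,0,0.001,0,0,0,0.26, 0,0,0.001,0,0,0,0.26]'
python3 -m jog '[0,0,0,0,0,0,0.26, 0,0,0,0,0,0,0.26, 0,0,-0.01,0,0,0,0.26, 0,0,-0.03,0,0,0,0.26, 0,0,-0.05,0,0,0,0.26]'
python3 -m jog '[0,0,-0.04,0,0,0,0.4, 0,0,-0.08,0,0,0,0.4, 0,0,-0.11,0,0,0,0.4, 0,0,-0.11,0,0,0,0.4, 0,0,-0.11,0,0,0,0.4]'
cat > held.py <<'E'
# long thin grey thing in a pocket: ring/shank extents at given z
from h import *
s=snap('wrist');print(s['obs']['tool_pos'])
cv2.imwrite('pics/placed.png',s['frame'][:,:,::-1])
hsv=cv2.cvtColor(s['frame'],cv2.COLOR_RGB2HSV);S,V=hsv[:,:,1],hsv[:,:,2]
for c in blobs((S<50)&(V>110),150):
    b=cv2.boundingRect(c)
    if 180<b[0]<330 and b[1]<230: print(b,*desc(ray(s,c.reshape(-1,2),.025)))
E
python3 held.py; python3 plan.py .5774 -.30 .12 103.9 .5774 -.3937 .12 103.9
```

```text
time: 14.87
tool_pos: [0.6019, -0.1493, -0.0038]
tcp_rot: [2.312, 2.126, 0.001]
force: [-0.3, -0.4, 0.3]
grip_width: 0.227
grasp_force: 0.0
time: 15.28
tool_pos: [0.601, -0.1491, 0.0465]
tcp_rot: [-2.311, -2.126, 0.002]
force: [0.8, -0.9, 0.4]
grip_width: 0.258
grasp_force: 0.0
time: 15.7
tool_pos: [0.6031, -0.1495, 0.1587]
tcp_rot: [2.31, 2.123, 0.004]
force: [0.2, -0.1, -0.6]
grip_width: 0.402
grasp_force: 0.0
[ 0.60307209 -0.14949677  0.15873864]
(243, 112, 24, 134) [ 0.6012 -0.1594] [np.float64(24.0), np.float64(137.0)] 85.1
(244, 88, 21, 23) [ 0.6077 -0.0793] [np.float64(19.0), np.float64(20.0)] 85.2
call [-0.152  -0.0115  0.0369] [ 0.001  0.001 -0.327]
call [-0.091  -0.0225 -0.    ] [-0. -0.  0.]
```

The short spanner is seated: ring centre at (0.6077,-0.0793), so its middle is at (0.602,-0.150). Next is the long spanner.

```bash
python3 -m jog '[-0.04,-0.003,0.009,0,0,-0.08,0.4, -0.08,-0.006,0.018,0,0,-0.16,0.4, -0.12,-0.009,0.027,0,0,-0.24,0.4, -0.152,-0.0115,0.037,0,0,-0.327,0.4, -0.152,-0.0115,0.037,0,0,-0.327,0.4]'
python3 -m jog '[-0.04,-0.01,0.02,0,0,0,0.4, -0.08,-0.02,0.04,0,0,0,0.4, -0.091,-0.0225,0.06,0,0,0,0.4, -0.091,-0.0225,0.06,0,0,0,0.4, -0.091,-0.0225,0.06,0,0,0,0.4]'
python3 held.py; python3 plan.py .5774 -.394 -.023 104
```

```text
time: 16.17
tool_pos: [0.5709, -0.3104, 0.1142]
tcp_rot: [-1.944, -2.462, 0.015]
force: [-0.9, -2.1, 0.2]
grip_width: 0.398
grasp_force: 0.0
time: 16.58
tool_pos: [0.5747, -0.3934, 0.0555]
tcp_rot: [-1.935, -2.467, 0.002]
force: [0.3, -0.1, -0.3]
grip_width: 0.398
grasp_force: 0.0
[ 0.57471886 -0.39338418  0.05554354]
(238, 57, 38, 221) [ 0.5711 -0.3735] [np.float64(23.0), np.float64(148.0)] 104.6
call [-0.0027  0.0002  0.0804] [-0.002 -0.004 -0.001]
```

```bash
python3 -m jog '[0,0,0.03,0,0,0,0.4, 0,0,0.055,0,0,0,0.4, 0,0,0.07,0,0,0,0.4, 0,0,0.073,0,0,0,0.4, 0,0,0.073,0,0,0,0.4]';python3 -m jog '[0,0,0,0,0,0,0.4, 0,0,0,0,0,0,0.4, 0,0,0,0,0,0,0.4, 0,0,0,0,0,0,0.4, 0,0,0,0,0,0,0.4]'|sed -n 2,4p
python3 - <<'E'
from h import *
s=snap('wrist');hsv=cv2.cvtColor(s['frame'],cv2.COLOR_RGB2HSV);S,V=hsv[:,:,1],hsv[:,:,2]
for c in blobs((S<50)&(V>110),150):
    b=cv2.boundingRect(c)
    if 180<b[0]<330 and b[1]<230: P=ray(s,c.reshape(-1,2),.005);print(b,*desc(P),P[:,1].max())
E
python3 plan.py .5774 -.394 -.023 104
```

```text
time: 17.05
tool_pos: [0.5777, -0.3918, -0.0142]
tcp_rot: [-1.933, -2.475, -0.001]
force: [-0.0, -0.3, -0.0]
grip_width: 0.404
grasp_force: 0.0
tool_pos: [0.5779, -0.3939, -0.013]
tcp_rot: [1.935, 2.473, 0.0]
force: [-0.4, -0.5, 0.5]
(222, 33, 56, 245) [ 0.5652 -0.3591] [np.float64(25.0), np.float64(123.0)] 102.3 -0.2989144491827369
call [-0.0001 -0.0004  0.0097] [ 0.001  0.001 -0.002]
```

```bash
python3 -m jog '[0,0,0.005,0,0,0,0.4, 0,0,0.01,0,0,0,0.4, 0,0,0.01,0,0,0,0, 0,0,0.01,0,0,0,0, 0,0,0.01,0,0,0,0]'
python3 -m jog '[0,0,0,0,0,0,0, 0,0,0,0,0,0,0, 0,0,0,0,0,0,0, 0,0,0,0,0,0,0, 0,0,0,0,0,0,0]' 60
```

```text
time: 17.93
tool_pos: [0.5772, -0.3933, -0.0243]
tcp_rot: [-1.935, -2.474, 0.0]
force: [0.5, 1.2, 1.2]
grip_width: 0.198
grasp_force: 0.0
time: 18.35
tool_pos: [0.5774, -0.3935, -0.024]
tcp_rot: [-1.936, -2.474, 0.0]
force: [0.1, -0.0, -0.5]
grip_width: 0.131
grasp_force: 60.0
```

```bash
python3 -m jog '[0,0,-0.01,0,0,0,0, 0,0,-0.03,0,0,0,0, 0,0,-0.06,0,0,0,0, 0,0,-0.09,0,0,0,0, 0,0,-0.11,0,0,0,0]'; python3 plan.py .53 .06 .26 90
```

```text
time: 18.77
tool_pos: [0.5789, -0.3939, 0.0899]
tcp_rot: [1.934, 2.471, 0.002]
force: [0.7, -0.9, -0.5]
grip_width: 0.124
grasp_force: 60.0
call [ 0.1506  0.0208 -0.057 ] [0.001 0.001 0.081]
call [ 0.1519  0.0084 -0.0569] [0.001 0.001 0.081]
call [ 0.1521 -0.0039 -0.0568] [0.001 0.001 0.081]
```

```bash
python3 -m jog '[0.03,0.004,-0.02,0,0,0.02,0, 0.065,0.009,-0.035,0,0,0.04,0, 0.1,0.014,-0.05,0,0,0.06,0, 0.13,0.018,-0.057,0,0,0.08,0, 0.15,0.021,-0.057,0,0,0.081,0]'
python3 -m jog '[0.035,0.002,-0.012,0,0,0.02,0, 0.07,0.004,-0.024,0,0,0.04,0, 0.105,0.006,-0.036,0,0,0.06,0, 0.13,0.008,-0.048,0,0,0.08,0, 0.152,0.008,-0.057,0,0,0.081,0]'
python3 -m jog '[0.035,-0.001,-0.012,0,0,0.02,0, 0.07,-0.002,-0.024,0,0,0.04,0, 0.105,-0.003,-0.036,0,0,0.06,0, 0.14,-0.004,-0.057,0,0,0.081,0, 0.152,-0.004,-0.057,0,0,0.081,0]'
python3 -m jog '[0,0,0,0,0,0,0, 0,0,0,0,0,0,0, 0,0,0,0,0,0,0, 0,0,0,0,0,0,0, 0,0,0,0,0,0,0]' |sed -n 6p
python3 look.py pics/w5.png|egrep -v 'red'
python3 - <<'E'
from h import *
s=snap('wrist');o=s['obs'];M=R.from_rotvec(o['tcp_rot'])
hsv=cv2.cvtColor(s['frame'],cv2.COLOR_RGB2HSV);H,S,V=[hsv[:,:,i].astype(int) for i in range(3)]
z=o['tool_pos'][2]+.028
for c in blobs((S<50)&(V>110),200):
    b=cv2.boundingRect(c)
    if 220<b[0]<260 and b[1]<130:
        P=ray(s,c.reshape(-1,2),z); T=M.inv().apply(np.c_[P,np.full(len(P),z)]-o['tool_pos'])
        print('held',b,T.min(0).round(4),T.max(0).round(4),desc(T[:,:2]))
E
```

```text
time: 19.18
tool_pos: [0.5632, -0.2387, 0.1464]
tcp_rot: [2.029, 2.395, 0.005]
force: [-0.3, -0.4, -1.2]
grip_width: 0.13
grasp_force: 60.0
time: 19.6
tool_pos: [0.5456, -0.0883, 0.2022]
tcp_rot: [2.126, 2.311, 0.004]
force: [0.0, -0.3, -0.3]
grip_width: 0.128
grasp_force: 60.0
time: 20.02
tool_pos: [0.5299, 0.0677, 0.2618]
tcp_rot: [2.212, 2.229, 0.015]
force: [0.2, 1.0, -1.1]
grip_width: 0.131
grasp_force: 60.0
grasp_force: 60.0
[0.52877083 0.05769608 0.2565308 ] [ 0.0027  1.     -0.001 ]
blk (0, 220, 512, 164) [ 0.5255 -0.1733] [np.float64(288.0), np.float64(841.0)] 179.9 ymin/max -0.318 -0.029
blk (274, 108, 81, 96) [0.6029 0.0566] [np.float64(103.0), np.float64(123.0)] 90.7 ymin/max -0.005 0.118
blk (0, 105, 134, 141) [0.284  0.0278] [np.float64(171.0), np.float64(189.0)] 89.9 ymin/max -0.067 0.122
blk (151, 50, 89, 157) [0.4498 0.0865] [np.float64(104.0), np.float64(186.0)] 83.1 ymin/max -0.009 0.185
blk (273, 14, 89, 101) [0.6002 0.1658] [np.float64(103.0), np.float64(112.0)] 90.8 ymin/max 0.11 0.222
yel (282, 107, 64, 88) [0.6026 0.0611] [np.float64(80.0), np.float64(114.0)] 
[... 711 characters left out ...]
p.float64(180.0)] 168.2 ymin/max 0.074 0.169
gry (226, 30, 59, 248) [0.5297 0.0393] [np.float64(73.0), np.float64(343.0)] 91.1 ymin/max -0.132 0.21
gry (431, 0, 21, 23) [0.7545 0.2327] [np.float64(25.0), np.float64(26.0)] 0.8 ymin/max 0.22 0.245
gry (360, 0, 152, 88) [0.7553 0.2074] [np.float64(102.0), np.float64(186.0)] 171.7 ymin/max 0.144 0.246
gry (348, 0, 32, 35) [0.6595 0.225 ] [np.float64(38.0), np.float64(38.0)] 90.4 ymin/max 0.206 0.244
gry (0, 0, 154, 277) [0.2873 0.0576] [np.float64(203.0), np.float64(386.0)] 86.9 ymin/max -0.131 0.249
held (226, 30, 59, 248) [-0.0181 -0.0124 -0.0281] [ 0.0975  0.0124 -0.028 ] (array([0.0397, 0.0009]), [np.float64(25.0), np.float64(116.0)], 178.8)
```

View pics/w5.png

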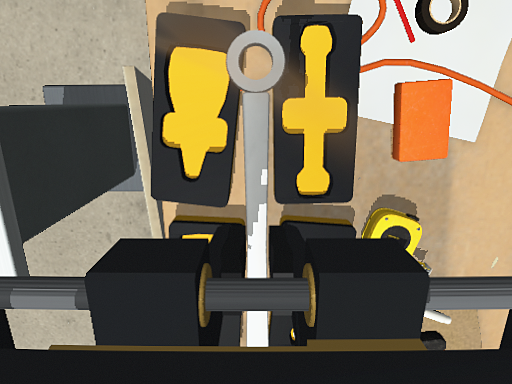

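The picture shows the ring held at (257,62). The long-spanner block spans rows 14–204 around column 315, with its narrower end also pointing +y. Block centre is (0.600,0.1085) at yaw 91.

```bash
python3 plan.py .600 .1085 .11 91 .600 .1085 .035 91 
```

```text
call [0.0503 0.0712 0.1466] [-0.001  0.    -0.019]
call [-0.    -0.     0.075] [ 0. -0. -0.]
```

```bash
python3 -m jog '[0.012,0.018,0.035,0,0,-0.01,0, 0.025,0.036,0.07,0,0,-0.019,0, 0.038,0.054,0.105,0,0,-0.019,0, 0.0505,0.071,0.135,0,0,-0.019,0, 0.0505,0.071,0.1466,0,0,-0.019,0]'
python3 -m jog '[0,0,0.025,0,0,0,0, 0,0,0.05,0,0,0,0, 0,0,0.075,0,0,0,0, 0,0,0.075,0,0,0,0, 0,0,0.075,0,0,0,0]' |sed -n 2,4p
python3 -m jog '[0,0,0,0,0,0,0, 0,0,0,0,0,0,0, 0,0,0,0,0,0,0, 0,0,0,0,0,0,0, 0,0,0,0,0,0,0]' |sed -n 2,4p
python3 edge.py 265; python3 plan.py .600 .1085 -.0037 91
```

```text
time: 20.95
tool_pos: [0.6006, 0.1126, 0.106]
tcp_rot: [-2.196, -2.242, 0.001]
force: [0.4, 0.6, -1.8]
grip_width: 0.128
grasp_force: 60.0
tool_pos: [0.5989, 0.1092, 0.0349]
tcp_rot: [-2.2, -2.241, 0.004]
force: [-0.2, -0.0, -0.9]
tool_pos: [0.6004, 0.1101, 0.0364]
tcp_rot: [2.2, 2.242, 0.002]
force: [0.2, 0.0, -0.9]
[0.60043932 0.11014373 0.03642997] -0.707744956508258
px (np.int64(183), 40) (np.int64(356), 40) (np.int64(172), 192) (np.int64(345), 192) (225, np.int64(14)) (315, np.int64(14))
yaw 87.32978447354928
yaw 91.40593208153945
width 0.10189404600833629
centre [0.60015739 0.10816641]
call [-0.0016 -0.0003  0.0399] [ 0.001 -0.     0.001]
```

Hover confirmed; now lowering.

```bash
python3 -m jog '[-0.0016,0,0.008,0,0,0,0, -0.0016,0,0.016,0,0,0,0, -0.0016,0,0.024,0,0,0,0, -0.0016,0,0.032,0,0,0,0, -0.0016,0,0.036,0,0,0,0]'
python3 -m jog '[0,0,0.001,0,0,0,0, 0,0,0.002,0,0,0,0, 0,0,0.003,0,0,0,0, 0,0,0.0045,0,0,0,0, 0,0,0.0045,0,0,0,0]'
python3 -m jog '[0,0,0,0,0,0,0.28, 0,0,0,0,0,0,0.28, 0,0,0,0,0,0,0.28, 0,0,0,0,0,0,0.28, 0,0,-0.01,0,0,0,0.28]'
python3 -m jog '[0,0,-0.04,0,0,0,0.3, 0,0,-0.08,0,0,0,0.4, 0,0,-0.12,0,0,0,0.5, 0,0,-0.15,0,0,0,0.5, 0,0,-0.15,0,0,0,0.5]'
python3 held.py;python3 plan.py .52 .36 .25 90
```

```text
time: 22.25
tool_pos: [0.5989, 0.1082, -0.0023]
tcp_rot: [-2.199, -2.242, 0.003]
force: [0.3, -0.4, -0.9]
grip_width: 0.124
grasp_force: 60.0
time: 22.67
tool_pos: [0.6003, 0.1087, -0.0043]
tcp_rot: [2.2, 2.242, 0.001]
force: [-1.6, -0.4, 2.1]
grip_width: 0.133
grasp_force: 60.0
time: 23.08
tool_pos: [0.5987, 0.1081, 0.0039]
tcp_rot: [-2.199, -2.242, 0.004]
force: [-0.2, -0.7, 0.6]
grip_width: 0.28
grasp_force: 0.0
time: 23.5
tool_pos: [0.604, 0.1102, 0.1624]
tcp_rot: [2.196, 2.238, 0.017]
force: [0.1, 0.3, 0.6]
grip_width: 0.501
grasp_force: 0.0
[0.60402384 0.11022603 0.16240785]
(305, 113, 166, 93) [0.7347 0.1303] [np.float64(69.0), np.float64(171.0)] 167.7
(237, 72, 30, 190) [0.6021 0.1083] [np.float64(30.0), np.float64(194.0)] 90.5
(294, 6, 39, 73) [0.6561 0.2302] [np.float64(33.0), np.float64(58.0)] 78.8
(307, 0, 205, 142) [0.7517 0.2067] [np.float64(127.0), np.float64(199.0)] 2.1
call [ 0.1261 -0.0385 -0.0454] [ 0.004 -0.001  0.009]
call [ 0.1257 -0.0398 -0.0454] [ 0.004 -0.001  0.009]
```

The long spanner is seated at (0.602,0.108), yaw 90.5. On to the pliers.

```bash
python3 -m jog '[0.035,-0.01,-0.012,0,0,0,0.6, 0.07,-0.02,-0.024,0,0,0,0.6, 0.105,-0.03,-0.036,0,0,0,0.6, 0.126,-0.039,-0.045,0,0,0,0.6, 0.126,-0.039,-0.045,0,0,0,0.6]'
python3 -m jog '[0.035,-0.01,-0.012,0,0,0,0.6, 0.07,-0.02,-0.024,0,0,0,0.6, 0.105,-0.03,-0.036,0,0,0,0.6, 0.126,-0.04,-0.045,0,0,0.01,0.6, 0.126,-0.04,-0.045,0,0,0.01,0.6]'|sed -n 2,3p
python3 -m jog '[0,0,0,0,0,0,0.6, 0,0,0,0,0,0,0.6, 0,0,0,0,0,0,0.6, 0,0,0,0,0,0,0.6, 0,0,0,0,0,0,0.6]' |sed -n 2,3p
python3 look.py pics/w6.png |egrep -v blk
```

```text
time: 23.97
tool_pos: [0.5554, 0.242, 0.2016]
tcp_rot: [-2.186, -2.25, -0.007]
force: [1.0, 0.8, 0.8]
grip_width: 0.598
grasp_force: 0.0
tool_pos: [0.5123, 0.366, 0.2462]
tcp_rot: [-2.198, -2.237, -0.005]
tool_pos: [0.5168, 0.3573, 0.2444]
tcp_rot: [2.213, 2.228, -0.002]
[0.51682961 0.35725804 0.24441497] [-0.0068  1.     -0.0014]
gry (308, 311, 8, 36) [0.6048 0.0838] [np.float64(11.0), np.float64(66.0)] 91.1 ymin/max 0.051 0.117
gry (346, 221, 23, 34) [0.6619 0.2405] [np.float64(22.0), np.float64(53.0)] 132.4 ymin/max 0.213 0.264
gry (136, 202, 22, 68) [0.364  0.2367] [np.float64(13.0), np.float64(110.0)] 70.4 ymin/max 0.187 0.291
gry (195, 141, 22, 44) [0.4541 0.3461] [np.float64(24.0), np.float64(60.0)] 100.5 ymin/max 0.317 0.375
gry (301, 134, 20, 66) [0.5855 0.3404] [np.float64(24.0), np.float64(89.0)] 87.0 ymin/max 0.296 0.385
gry (353, 102, 159, 168) [0.765  0.2984] [np.float64(231.0), np.float64(236.0)] 97.8 ymin/max 0.189 0.428
gry (0, 63, 165, 169) [0.2718 0.3571] [np.float64(226.0), np.float64(244.0)] 179.5 ymin/max 0.245 0.47
gry (0, 28, 35, 21) [0.2223 0.4994] [np.float6
[... 161 characters left out ...]
28, 0, 27, 38) [0.3793 0.5196] [np.float64(28.0), np.float64(41.0)] 90.3 ymin/max 0.499 0.54
red (366, 194, 21, 44) [0.6834 0.2721] [np.float64(5.0), np.float64(73.0)] 118.3 ymin/max 0.241 0.304
red (313, 62, 32, 75) [0.6107 0.4263] [np.float64(18.0), np.float64(93.0)] 73.6 ymin/max 0.382 0.472
red (294, 59, 18, 77) [0.5724 0.429 ] [np.float64(18.0), np.float64(93.0)] 97.6 ymin/max 0.383 0.475
blu (167, 73, 37, 71) [0.4226 0.4141] [np.float64(18.0), np.float64(93.0)] 112.4 ymin/max 0.372 0.458
blu (205, 66, 15, 77) [0.4605 0.4199] [np.float64(18.0), np.float64(93.0)] 87.9 ymin/max 0.373 0.467
blu (382, 0, 126, 64) [0.7395 0.5081] [np.float64(70.0), np.float64(152.0)] 1.4 ymin/max 0.472 0.545
```

View pics/w6.png

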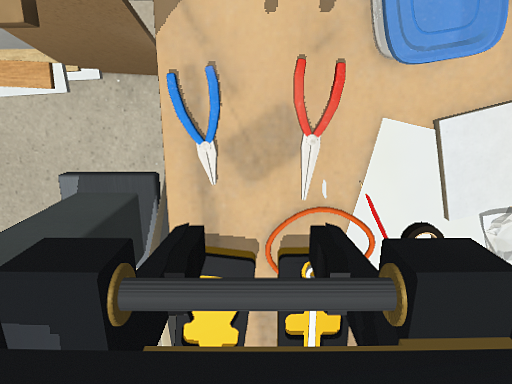

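The picture shows the blue pliers with tip (213,184) and joint (205,141), and the red pliers with tip (305,199) and joint (313,134). Next I'll compute the grip points.

```bash
python3 - <<'E'
from h import *
s=snap('wrist');hsv=cv2.cvtColor(s['frame'],cv2.COLOR_RGB2HSV);H,S,V=[hsv[:,:,i].astype(int) for i in range(3)]
g=(S<50)&(V>110)
for n,m,roi,yaw,L,tot in [('red',((H<6)|(H>174))&(S>150)&(V>90),(50,205,285,350),85.6,.083,.178),('blu',(abs(H-107)<10)&(S>130)&(V>80),(50,190,160,225),100.2,.054,.148)]:
    q=np.zeros(H.shape,bool);q[roi[0]:roi[1],roi[2]:roi[3]]=1
    C=blobs((m|g)&q,60); P=np.vstack([ray(s,c.reshape(-1,2),.007) for c in C]); J=np.vstack([ray(s,c.reshape(-1,2),.007) for c in blobs(g&q,200)])
    print(n,desc(P))
    u=np.array([np.cos(np.radians(yaw)),np.sin(np.radians(yaw))]); v=np.array([u[1],-u[0]])
    t=(P@u).min(); tip=P[(P@u)<t+.004].mean(0); w=(P@v).min(),(P@v).max()
    Jw=J[J@u>(J@u).max()-.02]@v
    print('len',np.ptp(P@u),'wid',w[1]-w[0],'tip',tip,'tiplat',tip@v,'midlat',np.mean(w),'jawlat',(Jw.min()+Jw.max())/2)
    k=abs(P@u-t-L)<.003; print('waist',(P[k]@v).min(),(P[k]@v).max())
    print('grip',u*(t+L)+v*np.mean(w), u*(t+L)+v*(tip@v))
E
```

```text
red (array([0.5966, 0.3866]), [np.float64(61.0), np.float64(180.0)], 92.2)
len 0.17857941277528105 wid 0.06177827215649068 tip [0.58137212 0.29723858] tiplat 0.5568548206035138 midlat 0.5571975086281311 jawlat 0.5565487337819179
waist 0.5450266352399676 0.5682878257632331
grip [0.58797302 0.37855806] [0.58763134 0.37858435]
blu (array([0.4298, 0.3879]), [np.float64(75.0), np.float64(161.0)], 85.7)
len 0.14823228464783042 wid 0.10428379210075861 tip [0.45902893 0.31875982] tiplat 0.5082217531831585 midlat 0.4875551054201769 jawlat 0.5079044262597894
waist 0.44743167522139604 0.5200814367638612
grip [0.42937806 0.36684756] [0.44971808 0.37050731]
```

```bash
python3 plan.py .5878 .3786 .05 85.6 .5878 .3786 -.0235 85.6
```

```text
call [0.01   0.0357 0.0974] [-0.     0.     0.042]
call [0.0115 0.0353 0.0974] [-0.     0.     0.042]
call [-0.     -0.      0.0735] [-0. -0.  0.]
```

```bash
python3 -m jog '[0.005,0.015,0.035,0,0,0.04,0.5, 0.01,0.035,0.07,0,0,0.083,0.5, 0.015,0.05,0.105,0,0,0.083,0.5, 0.0185,0.0718,0.14,0,0,0.083,0.5, 0.0185,0.0718,0.175,0,0,0.083,0.5]'
python3 -m jog '[0,0,0.02,0,0,0,0.5, 0,0,0.035,0,0,0,0.5, 0,0,0.04,0,0,0,0.5, 0,0,0.04,0,0,0,0.5, 0,0,0.04,0,0,0,0.5]'
python3 plan.py .5878 .3786 -.0235 85.6
```

```text
time: 25.32
tool_pos: [0.5925, 0.3776, 0.0683]
tcp_rot: [2.304, 2.132, 0.007]
force: [0.9, 0.5, -0.3]
grip_width: 0.498
grasp_force: 0.0
time: 25.73
tool_pos: [0.5885, 0.3789, 0.0314]
tcp_rot: [2.302, 2.138, 0.004]
force: [0.1, -0.0, 0.1]
grip_width: 0.5
grasp_force: 0.0
call [-0.0004 -0.0008  0.0549] [ 0.002 -0.002  0.003]
```

```bash
python3 -m jog '[0,0,0.02,0,0,0,0.5, 0,0,0.04,0,0,0,0.5, 0,0,0.05,0,0,0,0.5, 0,0,0.054,0,0,0,0.5, 0,0,0.054,0,0,0,0.5]'
python3 -m jog '[0,0,0,0,0,0,0.5, 0,0,0,0,0,0,0, 0,0,0,0,0,0,0, 0,0,0,0,0,0,0, 0,0,0,0,0,0,0]' 60
python3 -m jog '[0,0,0,0,0,0,0, 0,0,0,0,0,0,0, 0,0,0,0,0,0,0, 0,0,0,0,0,0,0, 0,0,0,0,0,0,0]'
```

```text
time: 26.15
tool_pos: [0.5879, 0.3782, -0.0237]
tcp_rot: [2.302, 2.138, 0.0]
force: [-0.4, -0.7, -0.5]
grip_width: 0.498
grasp_force: 0.0
time: 26.57
tool_pos: [0.5881, 0.3784, -0.0232]
tcp_rot: [2.302, 2.138, 0.001]
force: [-0.3, -0.8, 3.2]
grip_width: 0.253
grasp_force: 58.5
time: 26.98
tool_pos: [0.5881, 0.3784, -0.0233]
tcp_rot: [2.302, 2.138, 0.001]
force: [-0.0, -0.2, 4.7]
grip_width: 0.249
grasp_force: 58.6
```

```bash
python3 -m jog '[0,0,-0.01,0,0,0,0, 0,0,-0.03,0,0,0,0, 0,0,-0.06,0,0,0,0, 0,0,-0.09,0,0,0,0, 0,0,-0.12,0,0,0,0]'; python3 plan.py .48 -.18 .2 86.9
```

```text
time: 27.4
tool_pos: [0.5872, 0.3776, 0.0969]
tcp_rot: [-2.302, -2.138, 0.002]
force: [0.8, -0.0, -1.8]
grip_width: 0.249
grasp_force: 58.6
call [-0.188  -0.022  -0.0341] [-0.     0.    -0.007]
call [-0.1879 -0.0232 -0.0342] [-0.     0.    -0.007]
call [-0.1877 -0.0244 -0.0343] [-0.     0.    -0.007]
```

```bash
python3 -m jog '[-0.03,-0.004,-0.01,0,0,0,0, -0.068,-0.009,-0.02,0,0,0,0, -0.106,-0.014,-0.03,0,0,0,0, -0.144,-0.018,-0.034,0,0,0,0, -0.182,-0.022,-0.034,0,0,-0.007,0]'
python3 -m jog '[-0.038,-0.005,-0.01,0,0,0,0, -0.076,-0.01,-0.02,0,0,0,0, -0.114,-0.015,-0.03,0,0,0,0, -0.152,-0.02,-0.034,0,0,0,0, -0.188,-0.023,-0.034,0,0,-0.007,0]'
python3 -m jog '[-0.038,-0.005,-0.01,0,0,0,0, -0.076,-0.01,-0.02,0,0,0,0, -0.114,-0.015,-0.03,0,0,0,0, -0.152,-0.02,-0.034,0,0,0,0, -0.188,-0.024,-0.034,0,0,-0.007,0]'
python3 -m jog '[0,0,0,0,0,0,0, 0,0,0,0,0,0,0, 0,0,0,0,0,0,0, 0,0,0,0,0,0,0, 0,0,0,0,0,0,0]' |sed -n 2,6p
python3 look.py pics/w7.png|egrep -v 'gry|blu'
```

```text
time: 27.82
tool_pos: [0.5523, 0.1967, 0.1314]
tcp_rot: [2.293, 2.145, 0.003]
force: [1.4, -0.7, -1.4]
grip_width: 0.247
grasp_force: 58.7
time: 28.23
tool_pos: [0.5163, 0.01, 0.1652]
tcp_rot: [2.286, 2.153, 0.001]
force: [1.0, -0.5, -1.0]
grip_width: 0.253
grasp_force: 58.7
time: 28.65
tool_pos: [0.4811, -0.1765, 0.1993]
tcp_rot: [2.279, 2.16, 0.0]
force: [1.1, 0.2, -2.2]
grip_width: 0.25
grasp_force: 58.7
tool_pos: [0.482, -0.1722, 0.1981]
tcp_rot: [-2.276, -2.165, -0.001]
force: [-0.7, 0.2, -1.9]
grip_width: 0.249
grasp_force: 58.7
[ 0.482024   -0.1722275   0.19811974] [4.980e-02 9.988e-01 7.000e-04]
blk (0, 309, 512, 75) [ 0.4684 -0.4196] [np.float64(122.0), np.float64(716.0)] 177.1 ymin/max -0.499 -0.342
blk (241, 106, 36, 114) [ 0.4895 -0.1725] [np.float64(36.0), np.float64(125.0)] 78.0 ymin/max -0.235 -0.109
blk (0, 23, 512, 323) [ 0.4719 -0.2269] [np.float64(382.0), np.float64(633.0)] 1.4 ymin/max -0.416 -0.033
blk (0, 0, 134, 125) [ 0.2819 -0.0524] [np.float64(119.0), np.float64(147.0)] 0.4 ymin/max -0.112 0.007
yel (213, 73, 55, 123) [ 0.4691 -0.1384] [np.float64(51.0), np.float64(136.0)] 96.1 ymin/max -0.208 -0.073
yel (343, 55, 62, 158) [ 0.617  -0.1508] [np.float64(58.0), np.float64(173.0)] 84.5 ymin/max -0.236 -0.063
yel (436, 6, 64, 84) [ 0.704  -0.0712] [np.float64(53.0), np.float64(92.0)] 114.6 ymin/max -0.103 -0.021
red (259, 33, 71, 208) [ 0.5321 -0.1567] [np.float64(49.0), np.float64(245.0)] 75.4 ymin/max -0.273 -0.037
red (183, 33, 72, 209) [ 0.4327 -0.1526] [np.float64(46.0), np.float64(245.0)] 100.7 ymin/max -0.272 -0.03
```

View pics/w7.png

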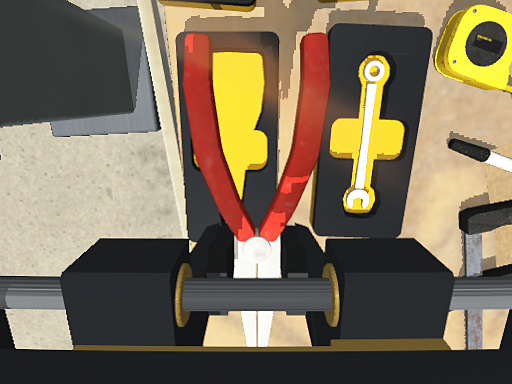

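The pliers are held symmetrically about column 256, and the short spanner can be seen lying in its pocket. The target block spans columns 178–278 with its far end at row 33. I'll measure both.

```bash
cat > blk2.py <<'E'
import sys; from h import *
a,b,r0,r1,t0,t1=map(int,sys.argv[1:7]); thr=int(sys.argv[7]) if len(sys.argv)>7 else 70
s=snap('wrist');o=s['obs'];V=s['frame'].max(2);m=(V<thr).astype(np.uint8); m[:,:a]=0;m[:,b:]=0;m=cv2.morphologyEx(m,cv2.MORPH_OPEN,np.ones((3,3)))
l,r=[],[]
for y in range(r0,r1,5):
    x=np.flatnonzero(m[y]); l.append((x.min(),y)); r.append((x.max(),y))
t=[(x,np.flatnonzero(m[:,x])[0]) for x in range(t0,t1,5)]
print('px',l[0],l[-1],r[0],r[-1],t[0],t[-1])
l,r,t=[ray(s,q,.03) for q in (l,r,t)]
yl,yr=[90-np.degrees(np.arctan(np.polyfit(q[:,1],q[:,0],1)[0])) for q in (l,r)]
yaw=np.radians((yl+yr)/2);u=np.array([np.cos(yaw),np.sin(yaw)]);v=np.array([u[1],-u[0]])
print('yaw',yl,yr,'width',np.median(r@v)-np.median(l@v),'centre',u*(np.median(t@u)-.114)+v*(np.median(l@v)+np.median(r@v))/2)
M=R.from_rotvec(o['tcp_rot']);hsv=cv2.cvtColor(s['frame'],cv2.COLOR_RGB2HSV);H,S,_=[hsv[:,:,i].astype(int) for i in range(3)]
for n,k in [('red',((H<6)|(H>174))&(S>150)&(V>70)),('blu',(abs(H-107)<10)&(S>130)&(V>60))]:
    z=o['tool_pos'][2]+.031
    for c in blobs(k,1500):
        P=ray(s,c.reshape(-1,2),z);T=M.inv().apply(np.c_[P,np.full(len(P),z)]-o['tool_pos']);print(n,cv2.boundingRect(c),T.min(0).round(4),T.max(0).round(4))
E
python3 blk2.py 160 300 110 165 220 268
```

```text
px (np.int64(180), 110) (np.int64(183), 160) (np.int64(185), 110) (np.int64(276), 160) (220, np.int64(0)) (265, np.int64(32))
yaw 87.3288014576796 132.34765095457175 width 0.08893687174446596 centre [ 0.45299327 -0.13849898]
red (259, 33, 72, 208) [ 0.004   0.0018 -0.031 ] [ 0.0959  0.0317 -0.031 ]
red (183, 33, 72, 209) [ 0.0035 -0.0307 -0.031 ] [ 0.0959 -0.0006 -0.031 ]
```

```bash
python3 - <<'E'
from h import *
s=snap('wrist');l,r,t=ray(s,[(183,160),(276.5,160),(265,31.5)],.03)
for yaw in (86.9,87.3):
    a=np.radians(yaw);u=np.array([np.cos(a),np.sin(a)]);v=np.array([u[1],-u[0]])
    print('w',(r-l)@v,'centre',u*(t@u-.114)+v*((l+r)@v)/2)
E
python3 plan.py .452 -.152 .11 87 .452 -.152 .035 87
```

```text
w 0.10223497143990619 centre [ 0.45426354 -0.14990269]
w 0.10223453168507533 centre [ 0.45414718 -0.15016054]
call [ 0.0194 -0.0309  0.088 ] [ 0.    -0.     0.001]
call [0.    0.    0.075] [-0.  0. -0.]
```

```bash
python3 -m jog '[0.005,-0.008,0.025,0,0,0,0, 0.01,-0.016,0.06,0,0,0,0, 0.0165,-0.0309,0.095,0,0,0,0, 0.0165,-0.0309,0.13,0,0,0,0, 0.0165,-0.0309,0.15,0,0,0,0]'
python3 -m jog '[0,0,0,0,0,0,0, 0,0,0,0,0,0,0, 0,0,0,0,0,0,0, 0,0,0,0,0,0,0, 0,0,0,0,0,0,0]' |sed -n 2,6p
python3 look.py pics/w8.png | egrep 'blk|yel|^\['; python3 plan.py .452 -.155 -.0033 87
```

```text
time: 29.63
tool_pos: [0.4497, -0.1546, 0.0456]
tcp_rot: [-2.275, -2.162, 0.003]
force: [0.7, 0.0, -2.4]
grip_width: 0.246
grasp_force: 58.7
tool_pos: [0.4528, -0.1563, 0.0494]
tcp_rot: [2.278, 2.159, 0.003]
force: [-1.0, -0.2, -1.9]
grip_width: 0.253
grasp_force: 58.7
[ 0.45275984 -0.15632983  0.04938378] [ 5.350e-02  9.986e-01 -4.000e-04]
blk (203, 2, 147, 114) [ 0.483  -0.0494] [np.float64(45.0), np.float64(100.0)] 141.0 ymin/max -0.098 -0.034
blk (0, 0, 512, 384) [ 0.453  -0.1659] [np.float64(267.0), np.float64(402.0)] 176.7 ymin/max -0.311 -0.039
blk (0, 0, 123, 135) [ 0.3394 -0.062 ] [np.float64(72.0), np.float64(76.0)] 179.7 ymin/max -0.098 -0.026
yel (287, 176, 32, 55) [ 0.4892 -0.1573] [np.float64(18.0), np.float64(37.0)] 64.1 ymin/max -0.175 -0.137
yel (425, 154, 55, 71) [ 0.5835 -0.1514] [np.float64(31.0), np.float64(48.0)] 84.4 ymin/max -0.177 -0.127
yel (471, 102, 41, 175) [ 0.6199 -0.1578] [np.float64(21.0), np.float64(123.0)] 85.3 ymin/max -0.219 -0.096
yel (213, 41, 87, 187) [ 0.4555 -0.1122] [np.float64(52.0), np.float64(117.0)] 87.0 ymin/max -0.171 -0.053
call [ 0.0013 -0.0008  0.0525] [ 0.003  0.    -0.001]
```

View pics/w8.png

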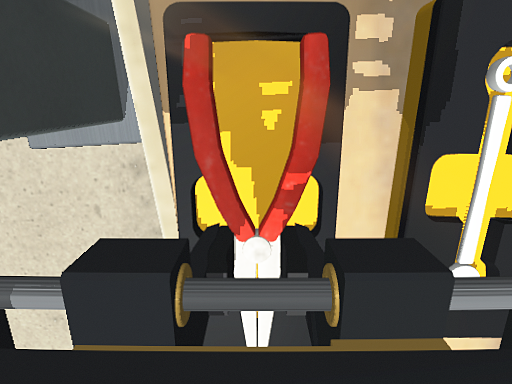

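The pliers are centred over the pocket, with the block's edges at columns 166 and 350 and its far end at row 2. Lowering.

```bash
python3 -m jog '[0.001,0,0.01,0,0,0,0, 0.001,0,0.022,0,0,0,0, 0.001,0,0.034,0,0,0,0, 0.001,0,0.044,0,0,0,0, 0.001,0,0.048,0,0,0,0]'
python3 -m jog '[0,0,0.001,0,0,0,0, 0,0,0.002,0,0,0,0, 0,0,0.003,0,0,0,0, 0,0,0.0045,0,0,0,0, 0,0,0.0045,0,0,0,0]'
```

```text
time: 30.52
tool_pos: [0.4519, -0.155, -0.0003]
tcp_rot: [2.279, 2.162, 0.0]
force: [0.5, 0.4, -1.3]
grip_width: 0.246
grasp_force: 58.7
time: 30.93
tool_pos: [0.4522, -0.1552, -0.0034]
tcp_rot: [2.279, 2.161, 0.001]
force: [-1.7, 0.8, 6.5]
grip_width: 0.25
grasp_force: 58.8
```

```bash
python3 -m jog '[0,0,0,0,0,0,0.37, 0,0,0,0,0,0,0.37, 0,0,0,0,0,0,0.37, 0,0,0,0,0,0,0.37, 0,0,-0.01,0,0,0,0.37]'
python3 -m jog '[0,0,-0.04,0,0,0,0.37, 0,0,-0.08,0,0,0,0.4, 0,0,-0.12,0,0,0,0.5, 0,0,-0.16,0,0,0,0.5, 0,0,-0.16,0,0,0,0.5]'
cat > chk.py <<'E'
import sys; from h import *
# handles lying at z: extents along tool axes relative to a yaw
col,yaw,z,cm=sys.argv[1],np.radians(float(sys.argv[2])),float(sys.argv[3]),sys.argv[4]
s=snap(cm);hsv=cv2.cvtColor(s['frame'],cv2.COLOR_RGB2HSV);H,S,V=[hsv[:,:,i].astype(int) for i in range(3)]
k=((H<6)|(H>174))&(S>150)&(V>70) if col=='red' else (abs(H-107)<10)&(S>130)&(V>60)
u=np.array([np.cos(yaw),np.sin(yaw)]);v=np.array([u[1],-u[0]])
for c in blobs(k,200): P=ray(s,c.reshape(-1,2),z);print(cv2.boundingRect(c),*desc(P),'along max',(P@u).max().round(4),'lat',(P@v).min().round(4),(P@v).max().round(4))
E
python3 chk.py red 87 .027 wrist; python3 plan.py .4497 .3705 .15 100.2
```

```text
time: 31.35
tool_pos: [0.4511, -0.1546, 0.0046]
tcp_rot: [-2.278, -2.161, 0.002]
force: [0.3, -0.0, -0.5]
grip_width: 0.372
grasp_force: 0.0
time: 31.77
tool_pos: [0.4555, -0.1554, 0.1716]
tcp_rot: [2.274, 2.155, 0.01]
force: [0.8, 0.3, 0.4]
grip_width: 0.5
grasp_force: 0.0
(253, 71, 31, 95) [ 0.4744 -0.1065] [np.float64(18.0), np.float64(93.0)] 75.0 along max -0.0355 lat 0.4615 0.4907
(220, 71, 31, 95) [ 0.4359 -0.1044] [np.float64(17.0), np.float64(93.0)] 99.2 along max -0.0355 lat 0.4299 0.4584
call [ 0.175 -0.011  0.006] [ 0.003  0.001 -0.077]
call [0.1753 0.0026 0.0061] [ 0.003  0.001 -0.077]
call [0.1746 0.0161 0.0062] [ 0.003  0.001 -0.077]
```

The red pliers are seated: handle lengths are right at pocket height and yaw is 87. Now the blue pliers.

```bash
python3 -m jog '[0.035,-0.002,0,0,0,-0.02,0.5, 0.07,-0.004,0,0,0,-0.04,0.5, 0.105,-0.006,0,0,0,-0.06,0.5, 0.14,-0.009,0.006,0,0,-0.077,0.5, 0.175,-0.011,0.006,0,0,-0.077,0.5]'
python3 -m jog '[0.038,0.001,0,0,0,-0.02,0.5, 0.076,0.001,0,0,0,-0.04,0.5, 0.114,0.002,0,0,0,-0.06,0.5, 0.15,0.0026,0.006,0,0,-0.077,0.5, 0.175,0.0026,0.006,0,0,-0.077,0.5]' |sed -n 2,3p
python3 -m jog '[0.038,0.004,0,0,0,-0.02,0.5, 0.076,0.008,0,0,0,-0.04,0.5, 0.114,0.012,0,0,0,-0.06,0.5, 0.15,0.016,0.006,0,0,-0.077,0.5, 0.175,0.016,0.006,0,0,-0.077,0.5]' |sed -n 2,3p
python3 plan.py .4497 .3705 .01 100.2
```

```text
time: 32.23
tool_pos: [0.4483, 0.0213, 0.1579]
tcp_rot: [-2.193, -2.247, 0.005]
force: [-0.4, -0.0, -0.7]
grip_width: 0.499
grasp_force: 0.0
tool_pos: [0.447, 0.199, 0.1519]
tcp_rot: [-2.1, -2.334, 0.002]
tool_pos: [0.4453, 0.3743, 0.1453]
tcp_rot: [-2.01, -2.412, 0.002]
call [-0.0046  0.0039  0.1353] [-0.002 -0.     0.003]
```

```bash
python3 -m jog '[-0.002,0.002,0.04,0,0,0,0.5, -0.002,0.002,0.08,0,0,0,0.5, -0.002,0.002,0.115,0,0,0,0.5, -0.002,0.002,0.13,0,0,0,0.5, -0.002,0.002,0.13,0,0,0,0.5]'
python3 -m jog '[0,0,0,0,0,0,0.5, 0,0,0,0,0,0,0.5, 0,0,0,0,0,0,0.5, 0,0,0,0,0,0,0.5, 0,0,0,0,0,0,0.5]' |sed -n 2,6p
python3 chk.py blu 100.2 .006 wrist; python3 plan.py .4497 .3705 -.0235 100.2
```

```text
time: 33.48
tool_pos: [0.4459, 0.3663, 0.0123]
tcp_rot: [2.014, 2.411, -0.016]
force: [0.8, -0.6, 0.2]
grip_width: 0.501
grasp_force: 0.0
tool_pos: [0.4497, 0.37, 0.0187]
tcp_rot: [2.015, 2.409, 0.003]
force: [-0.4, 0.3, 0.8]
grip_width: 0.499
grasp_force: 0.0
(258, 53, 56, 162) [0.4608 0.4198] [np.float64(19.0), np.float64(95.0)] 88.2 along max 0.3785 lat 0.5096 0.5402
(201, 53, 54, 162) [0.4229 0.4129] [np.float64(18.0), np.float64(95.0)] 112.8 along max 0.3785 lat 0.4775 0.5071
call [0.0006 0.0002 0.042 ] [ 0.001 -0.001 -0.   ]
```

```bash
python3 -m jog '[0.0005,0,0.015,0,0,0,0.5, 0.0005,0,0.03,0,0,0,0.5, 0.0005,0,0.038,0,0,0,0.5, 0.0005,0,0.042,0,0,0,0.5, 0.0005,0,0.042,0,0,0,0.5]'
python3 -m jog '[0,0,0,0,0,0,0.5, 0,0,0,0,0,0,0, 0,0,0,0,0,0,0, 0,0,0,0,0,0,0, 0,0,0,0,0,0,0]' 60
python3 -m jog '[0,0,0,0,0,0,0, 0,0,0,0,0,0,0, 0,0,0,0,0,0,0, 0,0,-0.01,0,0,0,0, 0,0,-0.03,0,0,0,0]'
python3 -m jog '[0,0,-0.03,0,0,0,0, 0,0,-0.06,0,0,0,0, 0,0,-0.09,0,0,0,0, 0,0,-0.12,0,0,0,0, 0,0,-0.15,0,0,0,0]'
python3 plan.py .49 .07 .19 83
```

```text
time: 34.37
tool_pos: [0.4488, 0.3699, -0.0244]
tcp_rot: [2.015, 2.41, -0.001]
force: [0.1, 0.2, -0.2]
grip_width: 0.499
grasp_force: 0.0
time: 34.78
tool_pos: [0.4491, 0.3703, -0.0243]
tcp_rot: [2.015, 2.41, 0.001]
force: [-0.2, 0.1, 0.5]
grip_width: 0.253
grasp_force: 52.9
time: 35.2
tool_pos: [0.4471, 0.368, 0.0039]
tcp_rot: [2.015, 2.411, -0.009]
force: [-0.1, 0.8, -2.5]
grip_width: 0.25
grasp_force: 53.7
time: 35.62
tool_pos: [0.4481, 0.3689, 0.157]
tcp_rot: [2.015, 2.41, -0.003]
force: [0.0, -0.4, -2.3]
grip_width: 0.254
grasp_force: 53.7
call [-0.1508 -0.0059 -0.0163] [-0.001  0.001  0.15 ]
call [-0.15    0.0167 -0.0164] [-0.001  0.001  0.15 ]
```

```bash
python3 -m jog '[-0.03,-0.001,-0.005,0,0,0.04,0, -0.065,-0.002,-0.01,0,0,0.08,0, -0.1,-0.004,-0.016,0,0,0.12,0, -0.13,-0.006,-0.016,0,0,0.15,0, -0.151,-0.006,-0.016,0,0,0.15,0]'
python3 -m jog '[-0.035,0.004,-0.005,0,0,0.04,0, -0.07,0.008,-0.01,0,0,0.08,0, -0.105,0.012,-0.016,0,0,0.12,0, -0.13,0.0167,-0.016,0,0,0.15,0, -0.15,0.0167,-0.016,0,0,0.15,0]' |sed -n 2,6p
python3 -m jog '[0,0,0,0,0,0,0, 0,0,0,0,0,0,0, 0,0,0,0,0,0,0, 0,0,0,0,0,0,0, 0,0,0,0,0,0,0]' |sed -n 2,3p
python3 blk2.py 150 300 110 165 255 265
python3 - <<'E'
from h import *
s=snap('wrist');cv2.imwrite('pics/w9.png',s['frame'][:,:,::-1])
E
```

```text
time: 36.03
tool_pos: [0.4691, 0.2155, 0.1718]
tcp_rot: [2.193, 2.247, -0.006]
force: [0.7, 0.4, -2.9]
grip_width: 0.25
grasp_force: 55.3
tool_pos: [0.4907, 0.0672, 0.1879]
tcp_rot: [2.356, 2.075, -0.002]
force: [-1.0, 0.2, -1.9]
grip_width: 0.257
grasp_force: 55.3
tool_pos: [0.4903, 0.0723, 0.1876]
tcp_rot: [-2.35, -2.084, -0.0]
px (np.int64(165), 110) (np.int64(167), 160) (np.int64(264), 110) (np.int64(264), 160) (255, np.int64(20)) (260, np.int64(21))
yaw 81.03375898152541 82.54009925883365 width 0.10242160687214102 centre [0.45141933 0.10704311]
blu (259, 115, 67, 132) [ 0.0009  0.0018 -0.031 ] [ 0.0631  0.0306 -0.031 ]
blu (184, 57, 71, 190) [ 0.0009 -0.0303 -0.031 ] [ 0.0867 -0.0006 -0.0309]
```

View pics/w9.png

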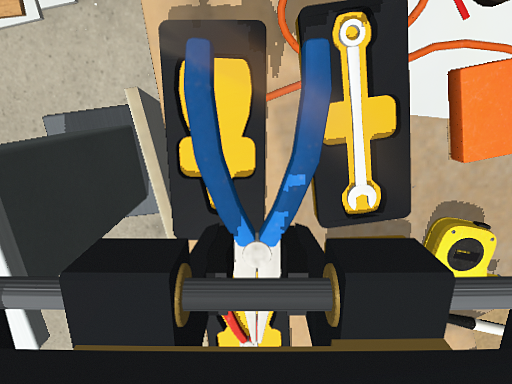

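The picture shows the blue pliers held straight, with both handle ends at row 39, the long spanner seated in its pocket, and the target block centred at (0.4505,0.107), yaw 82.7. The grip target is therefore (0.448,0.0874).

```bash
python3 plan.py .448 .0874 .045 82.7
```

```text
call [ 0.0103 -0.044   0.1425] [-0.    -0.     0.007]
```

```bash
python3 -m jog '[0.004,-0.015,0.035,0,0,0,0, 0.008,-0.03,0.07,0,0,0.007,0, 0.0103,-0.044,0.105,0,0,0.007,0, 0.0103,-0.044,0.135,0,0,0.007,0, 0.0103,-0.044,0.1425,0,0,0.007,0]'|sed -n 2,3p
python3 -m jog '[0,0,0,0,0,0,0, 0,0,0,0,0,0,0, 0,0,0,0,0,0,0, 0,0,0,0,0,0,0, 0,0,0,0,0,0,0]' |sed -n 2,3p
python3 blk2.py 140 385 30 165 222 290; python3 plan.py .448 .0874 -.0043 82.7
```

```text
tool_pos: [0.4455, 0.0871, 0.0419]
tcp_rot: [-2.355, -2.076, 0.009]
tool_pos: [0.4494, 0.0864, 0.0463]
tcp_rot: [2.36, 2.072, 0.004]
px (np.int64(160), 30) (np.int64(170), 160) (np.int64(346), 30) (np.int64(339), 160) (222, np.int64(0)) (287, np.int64(0))
yaw 75.93561369797247 83.02420595379637 width 0.10150800420765865 centre [0.4462777  0.09414292]
blu (183, 38, 72, 208) [ 0.0014 -0.0307 -0.031 ] [ 0.094  -0.0006 -0.0309]
blu (259, 37, 73, 210) [ 0.0009  0.0018 -0.031 ] [ 0.0944  0.0324 -0.0308]
call [ 0.0008 -0.0015  0.0504] [ 0.002 -0.001 -0.003]
```

```bash
python3 -m jog '[0.001,-0.0015,0.01,0,0,0,0, 0.001,-0.0015,0.022,0,0,0,0, 0.001,-0.0015,0.034,0,0,0,0, 0.001,-0.0015,0.042,0,0,0,0, 0.001,-0.0015,0.046,0,0,0,0]'
python3 -m jog '[0,0,0.001,0,0,0,0, 0,0,0.002,0,0,0,0, 0,0,0.003,0,0,0,0, 0,0,0.0045,0,0,0,0, 0,0,0.0045,0,0,0,0]'
```

```text
time: 38.27
tool_pos: [0.4469, 0.0877, -0.0015]
tcp_rot: [2.36, 2.073, -0.0]
force: [0.4, -0.5, -1.9]
grip_width: 0.251
grasp_force: 55.3
time: 38.68
tool_pos: [0.4473, 0.0876, -0.0044]
tcp_rot: [2.359, 2.073, 0.003]
force: [-1.7, -0.2, 6.9]
grip_width: 0.257
grasp_force: 55.3
```

Floor contact is at the expected height. I'll release, retreat and check all four.

```bash
python3 -m jog '[0,0,0,0,0,0,0.37, 0,0,0,0,0,0,0.37, 0,0,0,0,0,0,0.37, 0,0,0,0,0,0,0.37, 0,0,-0.01,0,0,0,0.37]'|sed -n 5,6p
python3 -m jog '[0,0,-0.04,0,0,0,0.37, 0,0,-0.08,0,0,0,0.4, 0,0,-0.12,0,0,0,0.5, 0,0,-0.16,0,0,0,0.5, 0,0,-0.18,0,0,0,0.5]'
python3 -m jog '[-0.03,0,0,0,0,0,0.5, -0.06,0,0,0,0,0,0.5, -0.06,0,0,0,0,0,0.5, -0.06,0,0,0,0,0,0.5, -0.06,0,0,0,0,0,0.5]'|sed -n 2,3p
python3 chk.py blu 82.7 .027 wrist
echo red; python3 chk.py red 87 .027 scene; python3 - <<'E'
from h import *
for cam in('wrist','scene'):
  s=snap(cam);hsv=cv2.cvtColor(s['frame'],cv2.COLOR_RGB2HSV);S,V=hsv[:,:,1],hsv[:,:,2]
  for c in blobs((S<60)&(V>110),40):
    P=ray(s,c.reshape(-1,2),.025);d=desc(P)
    if .40<d[0][0]<.66 and -.26<d[0][1]<.21: print(cam,*d)
E
```

```text
grip_width: 0.368
grasp_force: 0.0
time: 39.52
tool_pos: [0.448, 0.0883, 0.1886]
tcp_rot: [2.359, 2.072, 0.008]
force: [0.1, -0.5, -0.7]
grip_width: 0.502
grasp_force: 0.0
tool_pos: [0.4393, 0.0286, 0.1846]
tcp_rot: [-2.36, -2.073, -0.001]
(259, 8, 31, 100) [0.4734 0.1327] [np.float64(17.0), np.float64(93.0)] 70.5 along max 0.2379 lat 0.4353 0.4641
(225, 8, 31, 100) [0.4351 0.1377] [np.float64(17.0), np.float64(93.0)] 94.1 along max 0.238 lat 0.4027 0.4312
red
(26, 10, 44, 36) [1.9216 0.1871] [np.float64(165.0), np.float64(323.0)] 170.7 along max 0.3593 lat 1.7435 2.0787
wrist [ 0.4507 -0.1798] [np.float64(24.0), np.float64(53.0)] 83.7
wrist [0.4446 0.0635] [np.float64(23.0), np.float64(59.0)] 82.2
wrist [0.601  0.0921] [np.float64(32.0), np.float64(162.0)] 90.6
scene [0.4482 0.0662] [np.float64(26.0), np.float64(66.0)] 89.9
scene [0.5979 0.1081] [np.float64(33.0), np.float64(192.0)] 92.2
scene [ 0.454  -0.1968] [np.float64(23.0), np.float64(84.0)] 92.0
```

```bash
python3 -c "
from station import env
print(env.job_done())"
```

```text
the job is handed in; nothing more can be done
None
```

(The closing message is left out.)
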